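# Tighten a filter housing's union nut: finger-tight, then one flat with the wrench

### The arm

A 6-joint arm with a two-finger parallel gripper is mounted at the origin on the work surface. World frame = base frame: x ahead of the robot, y to its left, z up, the work surface at z = 0. Lengths are in m, angles in rad, forces in N, time in s.
With the tool pointing down it reaches from about 0.3 to 0.95 m from the base axis. Payload 3.1 kg.
Tool frame: the origin (TCP) lies at the very end of the fingers, on their centre line; the grasp point (between the pads) lies 19 mm behind it (r.pinch_z is the distance from the TCP to the grasp point, in m); x points along the fingers, z is the direction in which the jaws open and shut, and the axes are right-handed (so a half turn about x gives the same grasp; the last joint's range is limited). The gripper opens to 85 mm and grips with 20 to 120 N. Pads are 22 mm wide; open, the fingers measure 114 mm over their backs; the gripper's body (76 mm by 85 mm) begins 54 mm behind the grasp point. The pads swing forward as they close: fully open they stand 13 mm farther back than shut.
Start: joints at [-1.342, 0.308, 1.634, -0, 1.2, -0.07], TCP at [0.184, -0.597, 0.231] pointing down, gripper open.
Joint ranges: [-3.06, 3.06], [-0.79, 1.96], [0.05, 2.63], [-1.19, 4.34], [0.05, 2.64], [-2.94, 2.94]. Speed limits (rad/s): [2.79, 2.79, 3.14, 3.14, 3.14, 3.14].

### API

Orientations are given as a rotation vector (axis times angle).
In Python, from rig import r gives the robot as it stands.
- The arm moves only by the tool send_rows, never from a script. Its argument "plan" is a list of rows, each a list of 2 entries, a list of its own where there are three numbers: the shift along the tool's x, y, z in m, then the turn about the tool's x in degrees. In form: [[[x, y, z], roll], ...]. A call has 1 to 8 rows; each row shifts and turns the commanded pose from where the row before left it, along the tool's axes as they then stand; what a row does not reach is not made up. A row lasts 1/8 s, in which the tool goes at most 62.5 mm and 10.7 degrees, less where a joint would pass 70% of its speed; a pose out of reach is approached as far as the arm can. A call is refused whole if a number of a shift passes 0.0625 or a number of a turn 10.7, either way. A call with a gripper value outside its range is refused whole. "grip" is the finger opening in m, from 0 to 0.0854, set as the call begins (left out, the last holds). The fingers move at their own pace and stop on an object; "newtons" is the grip in N (left out, the last holds). Time passes only in rows, so rows that do not move let the fingers close. It gives the time, the measured TCP pose, the force and the opening at its end, in the units of the state.
- r.sense(): the state, without advancing time (a new reading comes with each control period).
- r.capture(name): name is "scene" or "top"; returns the picture (420x560x3 uint8, blue, green, red); there is no depth.
- r.camera_params(name): a dict with "intrinsics" (3x3 intrinsics, pixels), "view" (4x4, takes a point from world to camera coordinates). Camera axes: x right, y down, z forward; pixel columns grow to the right and rows downward; lengths in m; the calibration is good to about 2 mm. A picture is of the moment at which its call begins. camera_params takes no time and is no camera call.
- r.finish_job(): hands the job in, once; it reports no verdict.
The state is a dict: "clock": time; "joint_positions": joint angles; "joint_vel": joint speeds; "tau": joint torques, N m; "tool_pos": TCP position; "tcp_rot": TCP orientation; "ft_force": force on the tool from outside, world axes, zero at the start; "ft_torque": the same for the moment, N m; "opening": opening from 0.0 (shut) to 1.0 (fully open).
Only numpy, scipy, OpenCV 4.12 (cv2) and the standard library are available. Lean on these libraries where they do the work, as an engineer would, in place of code of your own. Each camera call takes 0.05 s, during which the arm holds its last target.

### The job

The steel hex union nut on the little filter housing is loose: turn it clockwise (seen from above) by hand until it comes up firmly finger-tight: it has met the seal ring under it and nudged the ring's tab round a few millimetres, but no further by hand. Then take the large wrench from its rack (it stands there on edge, so it has to be put down flat and picked up again the other way) and use it to tighten the nut one flat more, a sixth of a turn. Finally lay the wrench down flat on the grey mat, and leave the other things on the bench where they are.

Things in the scene. Friction and masses are not known exactly. Their poses are not given: they have to be found in the camera images.
- nut: Steel hex nut, 32 mm across flats, 34 mm tall; origin at its centre on its vertical axis, 70 mm above the bench. It turns but never rises or springs back; clockwise from above tightens. z is up, y is square to one pair of flats. It starts 0.5 to 1.3 rad short of finger-tight (not shown how far), spinning freely (0.1 N m); then it bears on the seal ring and drags it along (see there).
- seal_tab (a point): Near the end of the tab on the flat 45 mm aluminium seal ring under the nut: 30 mm from the nut's axis, 46 mm above the bench (ring top 48.5 mm; tab reaches 33 mm out). The ring stands still while the nut is loose, then turns with it: about 0.3 N m for the first 8 degrees (finger-tight), then the resistance jumps to about 1 N m, the wrench's work.
- wrench: Large plain steel wrench, 220 mm long, 0.36-0.6 kg; origin at its centre. x runs to the open jaw, z is square to its broad faces (either may be up). Straight handle 18 mm wide (y), 10 mm thick (z), from 76 mm behind the origin (34 mm ring end) to 60 mm ahead (jaw head, 60 mm wide, 12 mm thick). Starts on edge in the rack, y upright; lying flat its centre is 6 mm up. On edge it topples at a push.
- wrench_jaw (a point): Centre of the large wrench's open jaw, where the nut's axis must come, 95 mm ahead of the wrench's origin. The slot is 33.6 mm wide (1.6 mm more than the nut), its sides parallel to x, open to the wrench's +x end, with flared tips 17 mm beyond this point; its flat back lies 20 mm behind this point.
- rack: Fixed grey rack holding the large wrench on edge and level along its x axis (jaw to +x), wrench centre 45 mm above the bench. Origin at the bench under the centre; foot 170 x 85 mm, 10 mm thick; two slotted posts 14 mm long, 36 mm wide, 60 mm high, centred 55 mm behind and 50 mm ahead of the origin, slots 12 mm wide. The wrench lifts straight up; grip it between the posts.
- mat: Fixed grey bench mat, 240 mm in its x, 220 mm in its y, 3 mm thick; origin under its centre, at bench height. Free of other things.
- bottle_large: Bystander: clear glass bottle with blue cap, 84 mm wide, 190 mm tall; origin under its centre.
- bottle_small: Bystander: amber bottle with white cap, 60 mm wide, 120 mm tall; origin under its centre.
- beaker: Bystander: glass beaker, 64 mm wide, 80 mm tall; origin under its centre.
- vial_tray: Bystander: white vial tray with capped vials, 90 x 70 mm, 36 mm tall; origin under its centre.
- jar: Bystander: white jar with black cap, 52 mm wide, 60 mm tall; origin under its centre.
- small_wrench: Bystander: a much smaller wrench (130 mm long, 7 mm thick) lying flat; it does not fit the nut. Origin at its centre.
- housing: The fixed filter housing that carries the nut; origin at the bench, on the nut's axis. A 100 mm square plate, 12 mm thick, with a stepped round body (54 mm wide to 20 mm height, 39 mm above that). A fixed tube 12 mm thick sticks out of the nut's top, up to 102 mm above the bench. Its yaw tells nothing of the nut.
There are look-alikes about, which are no part of the job. What is meant by the housing is not orange, and is the larger of those in its own colour.

How it is judged:
On the way, in this order (a step that is already met when the one before it is completed fails the run):
1. the nut is turned finger-tight by hand: its seal ring has begun to turn (3.4 to 13.7 mm at the tab) with the fingers on the nut and the wrench not touching the nut (distance of seal_tab from where it was at the start of the episode between 0.0034 and 0.0137 m and contact force between wrench and nut below 0.1 N and contact force between the fingers and nut above 1 N), for 0.05 s.
2. the wrench, pressing on the nut, has turned it on by most of a flat (tab moved more than 24 mm in all) (distance of seal_tab from where it was at the start of the episode above 0.0245 m and contact force between wrench and nut above 0.5 N), for 0.02 s.
At the end, for the whole second after the job is handed in: The seal ring's tab has moved 24 to 45 mm from its start (48 to 97 degrees in all: the 8 degrees of finger-tightening plus one flat, give or take 20 degrees or more), and the large wrench lies flat (within 7 degrees), released and at rest, on the mat with its centre within the mat's outline (distance of seal_tab from where it was at the start of the episode between 0.0245 and 0.0449 m and x of wrench in the frame of mat between -0.12 and 0.12 m and y of wrench in the frame of mat between -0.11 and 0.11 m and height (world z) of wrench below 0.014 m and (angle between wrench's own z axis and vertical below 0.12 rad or angle between wrench's own z axis and vertical above 3.02 rad) and linear speed of wrench below 0.02 m/s); the robot touches nothing.
It fails at once if the nut is taken far past finger-tight with the fingers on it (tab moved more than 14 mm) (distance of seal_tab from where it was at the start of the episode above 0.0137 m and contact force between the fingers and nut above 1 N).
It fails at once if one of the bystanders is shoved away (more than 30 mm) (distance of any of bottle_large, bottle_small, beaker, vial_tray, jar, small_wrench from where it was at the start of the episode above 0.03 m).
It also fails if it takes over 72 s, if anything falls off the work surface, if the arm or the gripper's body presses on something with over 40 N, if the wrist force passes 120 N, or if a joint passes its speed limit or range.

## Working session

There is one attempt and no reset: what is moved stays moved. The work goes in short steps, Python scripts to look and compute and a tool call to move; the robot and the scene stay as the last step left them, time stands still between calls to the robot, and variables do not carry over. Pictures are saved under pics/ and viewed, and the job is handed in when it is done.

Besides the shell and the picture viewer there is one more tool, called after "Emit:" in YAML: its name, and indented under it one key for each argument. send_rows: Moves the arm, as the interface text tells. Its arguments: {"type":"object","properties":{"plan":{"type":"array"},"grip":{"type":"number"},"newtons":{"type":"number"}},"required":["plan"]}

```bash
ls; mkdir -p pics; python3 - <<'E'
from rig import r
import cv2,numpy as np
np.set_printoptions(precision=4,suppress=True)
print(r.sense(), r.pinch_z)
for n in ["scene","top"]:
    im=r.capture(n); cv2.imwrite(f"pics/{n}0.png",im)
    p=r.camera_params(n); print(n,p)
E
```

```text
pics
{'clock': 0.0, 'joint_positions': array([-1.3417,  0.309 ,  1.6352,  0.    ,  1.1997, -0.0698]), 'joint_vel': array([-0.0012,  0.0009, -0.0017, -0.0009, -0.0017, -0.0012]), 'tau': array([  0.0002, -41.5255, -27.6665,  -0.    ,   0.0102,  -0.    ]), 'tool_pos': array([ 0.1838, -0.5965,  0.23  ]), 'tcp_rot': array([ 0.9878,  1.3377, -0.9853]), 'ft_force': array([ 1.2257, -0.172 ,  0.098 ]), 'ft_torque': array([0.0076, 0.0284, 0.0371]), 'opening': 1.0040519468801916} 0.0187
scene {'intrinsics': array([[510.6041,   0.    , 283.1675],
       [  0.    , 510.6041, 212.2846],
       [  0.    ,   0.    ,   1.    ]]), 'view': array([[ 0.4522,  0.8919,  0.0105, -0.2482],
       [ 0.77  , -0.3844, -0.5093, -0.3715],
       [-0.4502,  0.2384, -0.8605,  1.471 ],
       [ 0.    ,  0.    ,  0.    ,  1.    ]])}
top {'intrinsics': array([[496.8802,   0.    , 282.2141],
       [  0.    , 496.8802, 209.848 ],
       [  0.    ,   0.    ,   1.    ]]), 'view': array([[ 0.0101, -0.9998, -0.0145,  0.0087],
       [-0.9926, -0.0083, -0.1215,  0.5476],
       [ 0.1214,  0.0156, -0.9925,  1.0747],
       [ 0.    ,  0.    ,  0.    ,  1.    ]])}
```

View pics/scene0.png

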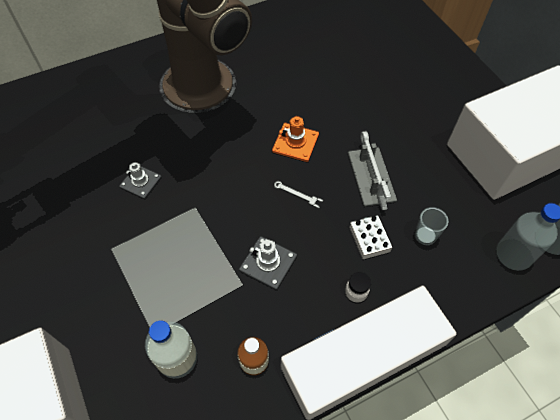

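View pics/top0.png

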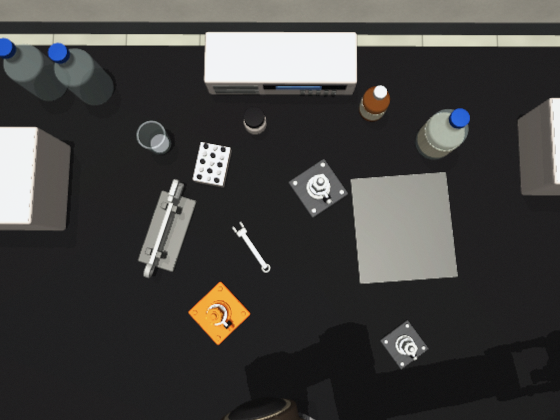

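Candidates for the housing (scene px): dark grey, larger, at (268,258); dark grey, smaller, at (140,178); orange at (296,138). I choose (268,258), which is (319,187) in top. The wrench could be the one in the rack at (374,172) or the small one lying at (298,193). I choose the one in the rack.

```bash
cat > h.py <<'E'
import cv2,numpy as np
from scipy.spatial.transform import Rotation as R
np.set_printoptions(precision=4,suppress=True)
from rig import r
def cam(n):
    p=r.camera_params(n); return np.array(p["intrinsics"]),np.array(p["view"])
def ray(n,uv):
    K,V=cam(n); d=V[:3,:3].T@np.linalg.inv(K)@np.array([uv[0],uv[1],1.]); c=-V[:3,:3].T@V[:3,3]
    return c,d/np.linalg.norm(d)
def onz(n,uv,z):
    c,d=ray(n,uv); return c+d*(z-c[2])/d[2]
def proj(n,p):
    K,V=cam(n); q=K@(V[:3,:3]@np.asarray(p,float)+V[:3,3]); return q[:2]/q[2]
def tri(uv1,uv2,n1="scene",n2="top"):
    c1,d1=ray(n1,uv1);c2,d2=ray(n2,uv2)
    t=np.linalg.lstsq(np.c_[d1,-d2],c2-c1,rcond=None)[0]
    a=c1+d1*t[0];b=c2+d2*t[1]; return (a+b)/2,np.linalg.norm(a-b)
def crop(im,x,y,w,h,s,name):
    c=cv2.resize(im[y:y+h,x:x+w],None,fx=s,fy=s,interpolation=cv2.INTER_CUBIC); cv2.imwrite("pics/"+name,c)
E
python3 - <<'E'
from h import *
for n in["scene","top"]:
    K,V=cam(n);print(n,-V[:3,:3].T@V[:3,3])
s=cv2.imread("pics/scene0.png");t=cv2.imread("pics/top0.png")
a=cv2.resize(s[225:295,233:303],(400,400),interpolation=cv2.INTER_CUBIC)
b=cv2.resize(t[152:222,284:354],(400,400),interpolation=cv2.INTER_CUBIC)
cv2.imwrite("pics/nut0.png",np.hstack([a,b]))
a=cv2.resize(s[120:220,335:405],(400,571),interpolation=cv2.INTER_CUBIC)
b=cv2.resize(t[175:282,130:205],(400,571),interpolation=cv2.INTER_CUBIC)
cv2.imwrite("pics/rack0.png",np.hstack([a,b]))
E
```

```text
scene [ 1.0605 -0.272   1.0793]
top [ 0.413  -0.0036  1.1333]
```

View pics/nut0.png

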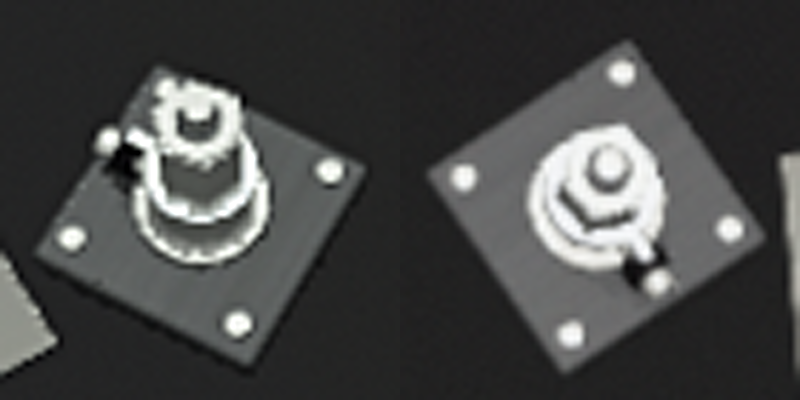

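View pics/rack0.png

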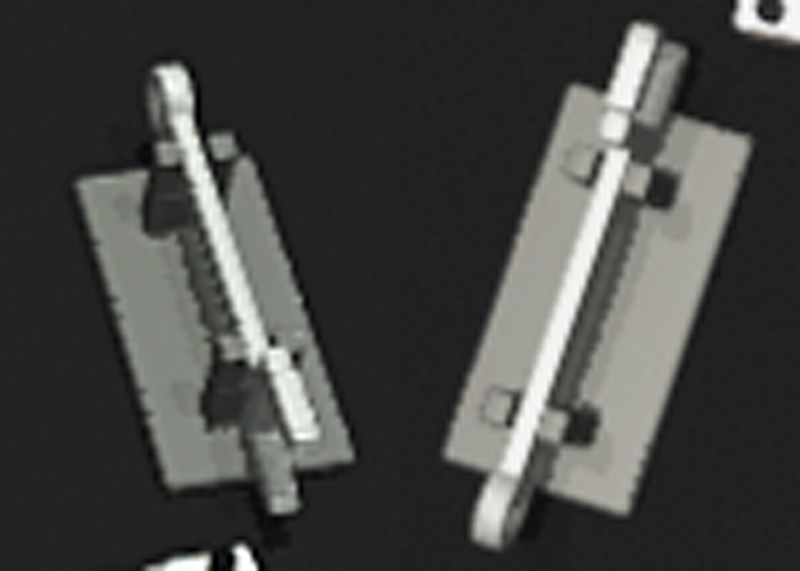

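The crops confirm the large grey housing: plate corners visible, the tube top near scene (268,245) and top (320,181), and the tab pointing towards top (329,201). The rack holds the wrench on edge, ring end at top (148,270) and jaw at (178,182).

```bash
python3 - <<'E'
from h import *
s=cv2.imread("pics/scene0.png");t=cv2.imread("pics/top0.png")
# housing plate corners: top crop px -> full
for n,cs,off in [("top",[(628,40),(428,173),(565,374),(765,237)],(284-400/5.714,152)),("scene",[(160,66),(36,252),(250,366),(366,166)],(233,225))]:
    P=[onz(n,(c[0]/5.714+off[0]-.4,c[1]/5.714+off[1]-.4),.012)[:2] for c in cs]
    P=np.array(P);print(n,P.mean(0),[np.linalg.norm(P[i]-P[i-1]) for i in range(4)],np.arctan2(*(P[1]-P[0])[::-1]))
# tube top
a=(233+200/5.714-.4,225+103/5.714-.4);b=(284+208/5.714-.4,152+162/5.714-.4)
print("tube",tri(a,b),onz("top",b,.102),onz("scene",a,.102))
# tab
a=(233+105/5.714-.4,225+140/5.714-.4);b=(284+257/5.714-.4,152+280/5.714-.4)
print("tab end",tri(a,b),onz("top",b,.0485))
# rack foot corners z=.01 top crop scale 5.333, x off 130, y off 175
P=np.array([onz("top",(130+(x-400)/5.333-.4,175+y/5.333-.4),.01)[:2] for x,y in[(572,86),(752,137),(628,516),(444,457)]])
print("rack",P.mean(0),[np.linalg.norm(P[i]-P[i-1]) for i in range(4)],P, np.arctan2(*((P[0]+P[1])/2-(P[2]+P[3])/2)[::-1]))
P=np.array([onz("scene",(335+(x)/5.714-.4,120+y/5.71-.4),.01)[:2] for x,y in[(172,488),(354,460),(235,150),(76,183)]])
print("rack",P.mean(0),[np.linalg.norm(P[i]-P[i-1]) for i in range(4)])
# wrench handle top line z=.054
for x,y in[(618,155),(515,470)]: print(onz("top",(130+(x-400)/5.333-.4,175+y/5.333-.4),.054))
for x,y in[(185,130),(262,355)]: print(onz("scene",(335+(x)/5.714-.4,120+y/5.714-.4),.054))
# mat
P=np.array([onz("top",c,.003)[:2] for c in[(351,179),(446,172.5),(457,276),(361,283)]]);print("mat",P.mean(0),P,np.arctan2(*(P[0]-P[3])[::-1]))
print("center",onz("top",(0,0),0))
E
python3 - <<'E'
import sys; sys.path.insert(0,'.')
from h import *
s=cv2.imread("pics/scene0.png");t=cv2.imread("pics/top0.png")
a=cv2.resize(s[235:265,253:283],(400,400),interpolation=cv2.INTER_LANCZOS4)
b=cv2.resize(t[172:202,304:334],(400,400),interpolation=cv2.INTER_LANCZOS4)
im=np.hstack([a,b]).astype(float); im=(255*(im/255)**1.8).astype(np.uint8)
cv2.imwrite("pics/nut1.png",im)
E
```

```text
top [ 0.6021 -0.0671] [np.float64(0.09667445831476121), np.float64(0.0970579133229995), np.float64(0.09753967522393442), np.float64(0.09707045943119054)] 2.172137091431255
scene [ 0.6037 -0.0666] [np.float64(0.09600347986342936), np.float64(0.09659529290058634), np.float64(0.09823349666822626), np.float64(0.09848808838868345)] -0.9835846113288755
tube (array([ 0.6028, -0.066 ,  0.1041]), np.float64(0.00018678478439685837)) [ 0.6031 -0.0662  0.102 ] [ 0.6019 -0.0655  0.102 ]
tab end (array([ 0.5685, -0.0909,  0.034 ]), np.float64(0.002996313522221419)) [ 0.567  -0.0884  0.0485]
rack [0.5012 0.2757] [np.float64(0.16657585283709872), np.float64(0.08132667981565321), np.float64(0.16872992609703255), np.float64(0.08268503695359615)] [[0.5923 0.291 ]
 [0.5707 0.2126]
 [0.4088 0.26  ]
 [0.4328 0.3391]] -0.28892223286527063
rack [0.5021 0.2747] [np.float64(0.16677476383181508), np.float64(0.08149581900065964), np.float64(0.17266492530993863), np.float64(0.07744681581408248)]
[0.5566 0.2593 0.054 ]
[0.4271 0.2965 0.054 ]
[0.435  0.2963 0.054 ]
[0.5527 0.262  0.054 ]
mat [ 0.5143 -0.2624] [[ 0.6241 -0.1436]
 [ 0.641  -0.362 ]
 [ 0.4049 -0.3795]
 [ 0.3871 -0.1645]] 0.08766621769027155
center [1.0627 0.7095 0.    ]
```

View pics/nut1.png

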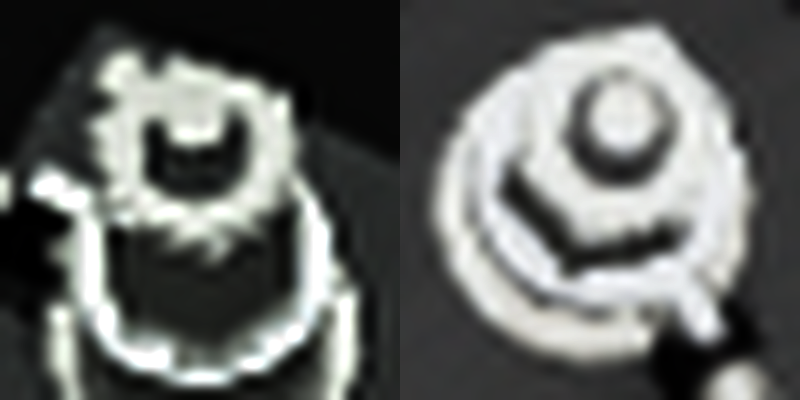

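```bash
python3 - <<'E'
from h import *
c=np.array([.6027,-.0665])
q=40/3
for x,y in[(520,160),(575,243),(690,222),(655,28),(548,200)]:
    p=onz("top",(304+(x-400)/q-.4,172+y/q-.4),.087)[:2]-c
    print(np.linalg.norm(p),np.degrees(np.arctan2(p[1],p[0])))
for x,y in[(205,260),(105,205),(290,95),(115,60)]:
    p=onz("scene",(253+x/q-.4,235+y/q-.4),.087)[:2]-c
    print('s',np.linalg.norm(p),np.degrees(np.arctan2(p[1],p[0])))
for uvn,uv in[("top",(284+257/5.714-.4,152+280/5.714-.4)),("top",(284+244/5.714-.4,152+250/5.714-.4)),("scene",(233+135/5.714-.4,225+140/5.714-.4))]:
    p=onz(uvn,uv,.0485)[:2]-c
    print('tab',np.linalg.norm(p),np.degrees(np.arctan2(p[1],p[0])))
# overlay hypothesized hexes
t=cv2.imread("pics/top0.png");s=cv2.imread("pics/scene0.png")
def ov(n,im,x0,y0,w,yaw):
    S=400/w
    o=cv2.resize(im[y0:y0+w,x0:x0+w],(400,400),interpolation=cv2.INTER_CUBIC)
    for z in(.087,.053):
        P=[((proj(n,[c[0]+.01848*np.cos(a),c[1]+.01848*np.sin(a),z])-[x0,y0]+.5)*S) for a in np.radians(yaw+np.arange(6)*60)]
        cv2.polylines(o,[np.int32(P)],True,(0,0,255) if z>.08 else (0,255,0),1)
    return o
cv2.imwrite("pics/ov.png",np.hstack([ov("scene",s,253,235,30,28),ov("top",t,304,172,30,28)]))
E
```

```text
0.015868494925324703 107.66098390344868
0.019255236120092025 160.88484968519404
0.018969880433823482 -140.58063076784862
0.018009866918089007 -20.998149133358524
0.015489232389646997 136.663318078213
s 0.01886261087496661 -22.668565599611362
s 0.017477884060527124 -85.8642702493494
s 0.01860053442462529 100.14448358059221
s 0.022374183922011355 -168.3599865729226
tab 0.04188251807031939 -148.48929235098998
tab 0.029397525615582006 -144.9209517039566
tab 0.028802763855497945 -142.01029028260052
```

View pics/ov.png

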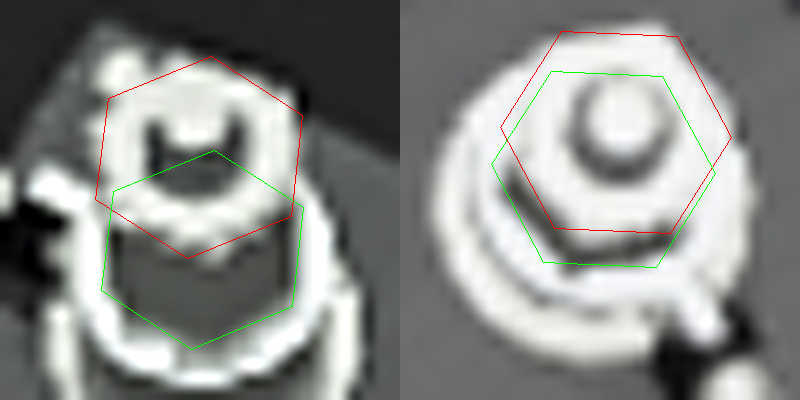

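```bash
python3 - <<'E'
from h import *
s=r.sense();M=R.from_rotvec(s['tcp_rot']).as_matrix();print(M, np.degrees(np.arctan2(M[1,2],M[0,2])))
for nm,uv,z in[("jar",(255,120),.06),("amber",(374,105),.06),("bigbottle",(437,140),.05),("beaker",(153,137),.04),("tray",(212,163),.036),("smallw",(252,248),.0),("orange",(219,314),.01),("small grey",(405,345),.01),("boxL",(205,97),.0),("boxR",(357,92),.0)]:
    print(nm,onz("top",uv,z))
print([np.degrees(np.arctan2(-.0665,.6027)), np.hypot(.6027,.0665)])
E
```

```text
[[-0.0005  0.9557  0.2944]
 [ 0.0021  0.2944 -0.9557]
 [-1.      0.0001 -0.0021]] -72.88034020341834
jar [0.7453 0.076  0.06  ]
amber [ 0.7813 -0.1888  0.06  ]
bigbottle [ 0.7049 -0.3294  0.05  ]
beaker [0.7106 0.3082 0.04  ]
tray [0.6523 0.1732 0.036 ]
smallw [0.4634 0.0822 0.    ]
orange [0.3157 0.1524 0.01  ]
small grey [ 0.2535 -0.2587  0.01  ]
boxL [0.8194 0.1999 0.    ]
boxR [ 0.8334 -0.1595  0.    ]
[np.float64(-6.296365304039509), np.float64(0.6063576007604754)]
```

Emit:
send_rows:
  plan:
    - [[0,0,0],-7.3]
    - [[0,0,0],-7.3]
    - [[0,0,0],-7.3]
    - [[0,0.047,-0.0105],0]
    - [[0,0.047,-0.0105],0]
    - [[0,0.047,-0.0105],0]
    - [[0,0.047,-0.0105],0]
    - [[0,0.047,-0.0105],0]
  grip: 0.085

```text
clock: 1.1
tool_pos: [0.3341, -0.407, 0.2308]
tcp_rot: [0.695, 1.457, -0.694]
ft_force: [0.5, 0.4, -0.1]
opening: 0.997
```

Emit:
send_rows:
  plan:
    - [[0,0.047,-0.0105],0]
    - [[0,0.047,-0.0105],0]
    - [[0,0.047,-0.0105],0]
    - [[0,0.047,-0.0105],0]
    - [[0,0.047,-0.0105],0]
    - [[0,0.047,-0.0105],0]
    - [[0,0.047,-0.0105],0]
    - [[0,0.047,-0.0105],0]

```text
clock: 2.1
tool_pos: [0.5732, -0.1052, 0.2308]
tcp_rot: [0.694, 1.458, -0.695]
ft_force: [0.8, -1.2, -0.2]
opening: 1.001
```

```bash
cat >> h.py <<'E'
def go(target=None,yaw=None):
    s=r.sense();M=R.from_rotvec(s['tcp_rot']).as_matrix();y=np.degrees(np.arctan2(M[1,2],M[0,2]))
    print("t %.2f"%s['clock'],"tcp",s['tool_pos'],"yaw %.2f"%y,"q",np.degrees(s['joint_positions']),"F",s['ft_force'],"T",s['ft_torque'],"open %.4f"%(s['opening']*.085))
    if target is not None: print("shift in tool axes:",M.T@(np.array(target)-s['tool_pos']))
    if yaw is not None: print("roll:",y-yaw)
E
python3 -c "
from h import *
go([.6027,-.0665,.12],-51)"
```

```text
t 2.10 tcp [ 0.5732 -0.1052  0.2308] yaw -50.97 q [-14.6723  13.0971  99.4514  -0.0116  67.4963  36.3065] F [ 0.8052 -1.2494 -0.2334] T [-0.0007  0.0061 -0.0539] open 0.0851
shift in tool axes: [ 0.1107  0.0473 -0.0114]
roll: 0.02561582291659903
```

Emit:
send_rows:
  plan:
    - [[0,0.047,-0.0115],0]
    - [[0.05,0,0],0]
    - [[0.05,0,0],0]
    - [[0.05,0,0],0]
    - [[0.026,0,0],0]
    - [[0,0,0],0]

```text
clock: 2.85
tool_pos: [0.5988, -0.0674, 0.0519]
tcp_rot: [0.694, 1.464, -0.697]
ft_force: [-0.2, -0.0, 0.2]
opening: 0.994
```

```bash
python3 - <<'E'
from h import *
go([.6027,-.0665,.054],-51)
im=r.capture("scene"); t=r.capture("top")
a=cv2.resize(im[185:295,213:323],(400,400),interpolation=cv2.INTER_CUBIC)
b=cv2.resize(t[132:232,264:364],(400,400),interpolation=cv2.INTER_CUBIC)
cv2.imwrite("pics/g1.png",np.hstack([a,b]))
E
```

```text
t 2.85 tcp [ 0.5988 -0.0674  0.0519] yaw -50.98 q [-10.5663  28.1357 102.4235   0.0016  49.8687  40.4116] F [-0.1887 -0.0265  0.171 ] T [ 0.0252  0.0028 -0.0343] open 0.0845
shift in tool axes: [-0.0021  0.0036  0.0017]
roll: 0.02023352939356471
```

View pics/g1.png

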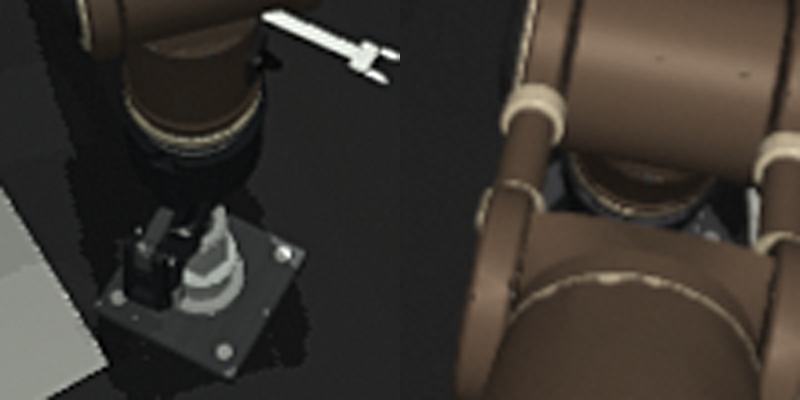

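Emit:
send_rows:
  plan:
    - [[-0.002,0.0036,0.0017],0]
    - [[0,0,0],0]
    - [[0,0,0],0]
    - [[0,0,0],0]
    - [[0,0,0],0]
    - [[0,0,0],0]
  grip: 0.02
  newtons: 50

```text
clock: 3.7
tool_pos: [0.6058, -0.0661, 0.0588]
tcp_rot: [0.696, 1.458, -0.694]
ft_force: [-2.9, 2.7, 7.1]
opening: 0.366
```

```bash
python3 -c "
from h import *
go([.6027,-.0665,.054],-51)"
```

```text
t 3.70 tcp [ 0.6058 -0.0661  0.0588] yaw -51.02 q [-10.366   27.9547 101.6758   0.1128  50.4081  40.5772] F [-2.9332  2.6964  7.1024] T [0.4643 0.4002 0.0123] open 0.0311
shift in tool axes: [ 0.0048 -0.0027 -0.0016]
roll: -0.015027275381953586
```

Emit:
send_rows:
  plan:
    - [[0,0,0],0]
    - [[0,0,0],0]
    - [[0,-0.003,-0.0015],0]
    - [[0,0,0],0]
    - [[0,0,0],0]
  grip: 0.045

```text
clock: 4.32
tool_pos: [0.6025, -0.0679, 0.0572]
tcp_rot: [0.695, 1.457, -0.695]
ft_force: [0.2, -0.0, -0.4]
opening: 0.528
```

```bash
python3 - <<'E'
from h import *
go([.6027,-.0665,.056],-51)
im=r.capture("scene")
cv2.imwrite("pics/g2.png",cv2.resize(im[205:285,223:323],(800,600),interpolation=cv2.INTER_CUBIC))
E
```

```text
t 4.33 tcp [ 0.6025 -0.0679  0.0572] yaw -50.99 q [-10.5473  27.8054 102.1545  -0.0018  50.0436  40.4453] F [ 0.2049 -0.0416 -0.3588] T [-0.0533  0.0099  0.0313] open 0.0449
shift in tool axes: [ 0.0012  0.001  -0.001 ]
roll: 0.008534038509111497
```

View pics/g2.png

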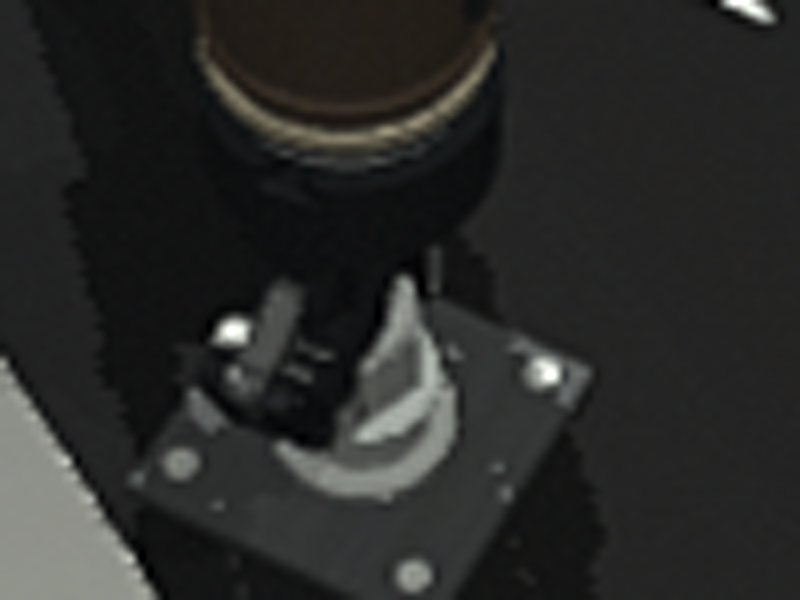

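The finger sits at the near flat with the ring and nut visible around (400,400) in the crop. Next I close and turn, watching the torque.

Emit:
send_rows:
  plan:
    - [[0,0.001,-0.001],0]
    - [[0,0,0],0]
    - [[0,0,0],0]
    - [[0,0,0],0]
    - [[0,0,0],4]
    - [[0,0,0],6]
    - [[0,0,0],6]
  grip: 0.02

```text
clock: 5.25
tool_pos: [0.6031, -0.067, 0.0575]
tcp_rot: [0.91, 1.371, -0.911]
ft_force: [0.3, -3.3, 1.1]
opening: 0.372
```

```bash
python3 -c "
from h import *
go([.6027,-.0665,.056],-51)"
```

```text
t 5.25 tcp [ 0.6031 -0.067   0.0575] yaw -67.13 q [-10.4221  27.7893 102.1259  -0.0692  50.0291  56.7539] F [ 0.2738 -3.314   1.0954] T [-0.6281  0.0079  0.1051] open 0.0316
shift in tool axes: [ 0.0015 -0.0002 -0.0006]
roll: -16.13168915796689
```

Emit:
send_rows:
  plan:
    - [[0,0,0],5]
    - [[0,0,0],5]

```text
clock: 5.5
tool_pos: [0.6031, -0.0671, 0.0575]
tcp_rot: [1.041, 1.306, -1.042]
ft_force: [-0.3, -3.4, 1.7]
opening: 0.367
```

Emit:
send_rows:
  plan:
    - [[0,0,0],3]

```text
clock: 5.62
tool_pos: [0.6032, -0.0672, 0.0575]
tcp_rot: [1.08, 1.285, -1.08]
ft_force: [-0.8, -4.0, 1.0]
opening: 0.37
```

```bash
python3 -c "
from h import *
go()"
```

```text
t 5.62 tcp [ 0.6032 -0.0672  0.0575] yaw -80.04 q [-10.4295  27.7899 102.1232  -0.0835  50.0208  69.6671] F [-0.8138 -4.0258  0.9528] T [-0.6624 -0.0028  0.0591] open 0.0315
```

Emit:
send_rows:
  plan:
    - [[0,0,0],6]

```text
clock: 5.75
tool_pos: [0.6031, -0.0672, 0.0575]
tcp_rot: [1.158, 1.239, -1.159]
ft_force: [0.5, -3.7, 1.2]
opening: 0.369
```

```bash
python3 -c "
from h import *
go()"
```

```text
t 5.75 tcp [ 0.6031 -0.0672  0.0575] yaw -86.11 q [-10.4317  27.7903 102.1245  -0.0924  50.02    75.7346] F [ 0.5243 -3.7446  1.2017] T [-0.6548  0.0456  0.0861] open 0.0313
```

Emit:
send_rows:
  plan:
    - [[0,0,0],5]

```text
clock: 5.88
tool_pos: [0.6031, -0.0673, 0.0575]
tcp_rot: [1.222, 1.199, -1.223]
ft_force: [0.2, -4.3, 1.7]
opening: 0.365
```

```bash
python3 -c "
from h import *
go()"
```

```text
t 5.88 tcp [ 0.6031 -0.0673  0.0575] yaw -91.07 q [-10.4321  27.7918 102.1238  -0.1077  50.0184  80.702 ] F [ 0.1918 -4.2706  1.7071] T [-0.6789  0.0497  0.2139] open 0.0311
```

Emit:
send_rows:
  plan:
    - [[0,0,0],3]

```text
clock: 6.0
tool_pos: [0.6031, -0.0673, 0.0575]
tcp_rot: [1.26, 1.173, -1.261]
ft_force: [-0.6, -3.6, 0.8]
opening: 0.367
```

```bash
python3 - <<'E'
from h import *
go()
im=r.capture("scene")
cv2.imwrite("pics/g3.png",cv2.resize(im[205:285,223:323],(800,600),interpolation=cv2.INTER_CUBIC))
go()
E
```

```text
t 6.00 tcp [ 0.6031 -0.0673  0.0575] yaw -94.00 q [-10.4311  27.7895 102.124   -0.1132  50.0206  83.6436] F [-0.6432 -3.5836  0.8122] T [-0.7488 -0.0019  0.2102] open 0.0312
t 6.05 tcp [ 0.6031 -0.0672  0.0575] yaw -94.07 q [-10.4297  27.7914 102.1242  -0.1063  50.0196  83.7046] F [-0.4411 -3.7814  0.8269] T [-0.707   0.0283  0.0921] open 0.0312
```

View pics/g3.png

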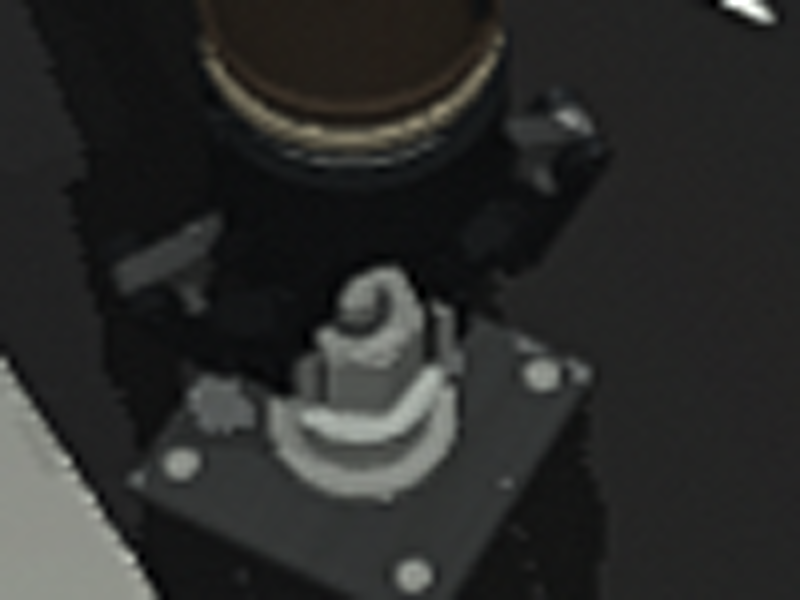

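The fingers grip the flats (pads at crop (310,380) and (445,340)). The tab is hidden, so torque has to decide.

Emit:
send_rows:
  plan:
    - [[0,0,0],4]

```text
clock: 6.18
tool_pos: [0.6031, -0.0674, 0.0575]
tcp_rot: [1.308, 1.139, -1.31]
ft_force: [0.4, -3.2, 1.2]
opening: 0.366
```

```bash
python3 -c "
from h import *
go()"
```

```text
t 6.17 tcp [ 0.6031 -0.0674  0.0575] yaw -97.84 q [-10.4217  27.7906 102.1216  -0.1502  50.0193  87.5129] F [ 0.3648 -3.1622  1.2201] T [-0.5826  0.0154  0.9129] open 0.0311
```

Emit:
send_rows:
  plan:
    - [[0,0,0],4]

```text
clock: 6.3
tool_pos: [0.6031, -0.0674, 0.0576]
tcp_rot: [1.358, 1.102, -1.36]
ft_force: [0.2, -3.2, 1.1]
opening: 0.369
```

```bash
python3 -c "
from h import *
go()"
```

```text
t 6.30 tcp [ 0.6031 -0.0674  0.0576] yaw -101.79 q [-10.4117  27.789  102.1203  -0.1769  50.0201  91.4953] F [ 0.2335 -3.226   1.1087] T [-0.6851 -0.0319  0.9173] open 0.0314
```

Torque jumped to 0.9 N m, and the ring picked up somewhere near yaw −88, so the tab should be about 7 mm round. I release and go up.

Emit:
send_rows:
  plan:
    - [[0,0,0],0]
    - [[0,0,0],0]
    - [[0,0,0],0]
    - [[-0.03,0,0],0]
    - [[-0.05,0,0],0]
    - [[-0.05,0,0],4.4]
  grip: 0.07

```text
clock: 7.05
tool_pos: [0.6022, -0.066, 0.188]
tcp_rot: [1.418, 1.061, -1.419]
ft_force: [0.9, 0.7, -0.4]
opening: 0.823
```

```bash
python3 -c "
from h import *
go([.5015,.276,.187],-106.2)"
```

```text
t 7.05 tcp [ 0.6022 -0.066   0.188 ] yaw -106.49 q [-10.3905  18.0822  98.3576   0.04    63.6418  96.0768] F [ 0.9471  0.7113 -0.4233] T [0.0139 0.0438 0.0389] open 0.0699
shift in tool axes: [ 0.0014 -0.1936 -0.2994]
roll: -0.2850424799264175
```

Emit:
send_rows:
  plan:
    - [[0,-0.0276,-0.0428],0]
    - [[0,-0.0276,-0.0428],0]
    - [[0,-0.0276,-0.0428],0]
    - [[0,-0.0276,-0.0428],0]
    - [[0,-0.0276,-0.0428],0]
    - [[0,-0.0276,-0.0428],0]
    - [[0,-0.0276,-0.0428],0]
    - [[0.04,0,0],0]

```text
clock: 8.05
tool_pos: [0.5039, 0.2808, 0.1508]
tcp_rot: [1.422, 1.062, -1.404]
ft_force: [0.4, -0.2, -0.5]
opening: 0.821
```

```bash
python3 - <<'E'
from h import *
im=r.capture("scene");t=r.capture("top")
go([.5015,.276,.026],-106.2)
a=cv2.resize(im[235:285,243:293],(400,400),interpolation=cv2.INTER_CUBIC)
b=cv2.resize(t[162:212,294:344],(400,400),interpolation=cv2.INTER_CUBIC)
cv2.imwrite("pics/n4.png",np.hstack([a,b]))
cv2.imwrite("pics/n4r.png",cv2.resize(im[80:230,300:450],(600,600)))
E
```

```text
t 8.15 tcp [0.4976 0.275  0.1431] yaw -106.25 q [ 24.5344  17.5505 104.9097   0.0199  58.0834 130.7705] F [-1.106  -0.2436  0.1978] T [-0.0955  0.0743 -0.0421] open 0.0695
shift in tool axes: [ 0.1171  0.0044 -0.0027]
roll: -0.04546963470805565
```

View pics/n4.png

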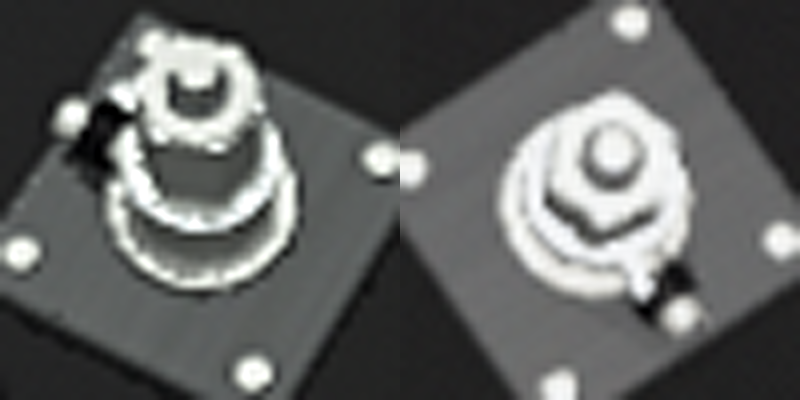

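View pics/n4r.png

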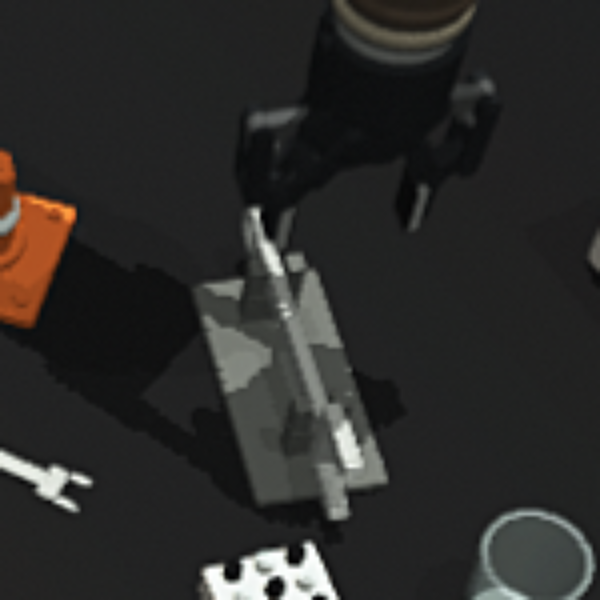

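The tab (top crop (640,285)) has moved about 7 mm clockwise, and the fingers are above the rack. I descend partway and settle.

Emit:
send_rows:
  plan:
    - [[0.045,0,0],0]
    - [[0,0,0],0]
    - [[0,0,0],0]

```text
clock: 8.52
tool_pos: [0.5028, 0.2754, 0.1037]
tcp_rot: [1.418, 1.059, -1.416]
ft_force: [1.2, 0.1, 0.9]
opening: 0.818
```

```bash
python3 - <<'E'
from h import *
go([.5015,.276,.026],-106.2)
c=np.array([.6027,-.0665])
for x,y in[(640,285)]:
    p=onz("top",(294+(x-400)/8-.4,162+y/8-.4),.0485)[:2]-c
    print('tab',np.linalg.norm(p),np.degrees(np.arctan2(p[1],p[0])))
t=r.capture("top");im=r.capture("scene")
cv2.imwrite("pics/n5.png",np.hstack([cv2.resize(t[170:290,110:230],(400,400)),cv2.resize(im[100:220,320:440],(400,400))]))
E
```

```text
t 8.53 tcp [0.5028 0.2754 0.1037] yaw -106.43 q [ 24.3541  20.7788 105.9184   0.0062  53.23   130.7782] F [1.2336 0.1483 0.8772] T [-0.0016  0.0466 -0.0132] open 0.0695
shift in tool axes: [ 0.0777 -0.0015 -0.0002]
roll: -0.22788105689778604
tab 0.030322005600570086 -158.8428182412352
```

View pics/n5.png

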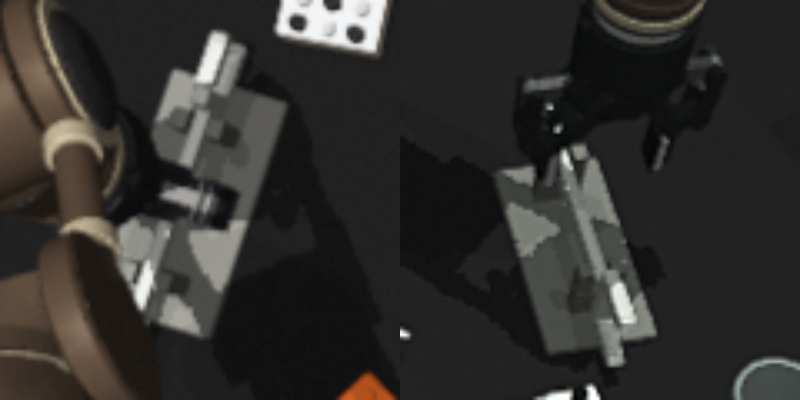

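Emit:
send_rows:
  plan:
    - [[0.04,0,0],0]
    - [[0.037,0,0],0]
    - [[0,0,0],0]
    - [[0,0,0],0]

```text
clock: 9.12
tool_pos: [0.5035, 0.2762, 0.0273]
tcp_rot: [1.419, 1.059, -1.414]
ft_force: [1.0, -0.4, 0.7]
opening: 0.821
```

Emit:
send_rows:
  plan:
    - [[0,0,0],0]
    - [[0,0,0],0]
    - [[0,0,0],0]
    - [[0,0,0],0]
    - [[0,0,0],0]
  grip: 0.0
  newtons: 70

```text
clock: 9.75
tool_pos: [0.5022, 0.2756, 0.0261]
tcp_rot: [1.417, 1.06, -1.416]
ft_force: [-1.3, -1.1, 6.1]
opening: 0.107
```

```bash
python3 - <<'E'
from h import *
go([.5015,.276,.026],-106.2)
E
```

```text
t 9.75 tcp [0.5022 0.2756 0.0261] yaw -106.38 q [ 24.401   27.7136 107.2011  -0.0114  45.0578 130.7904] F [-1.2725 -1.1269  6.1105] T [-0.244   0.1634 -0.0827] open 0.0091
shift in tool axes: [ 0.0001 -0.0008 -0.0002]
roll: -0.18130205951871403
```

Gripped at 9–10 mm. I lift it.

Emit:
send_rows:
  plan:
    - [[-0.03,0,0],0]
    - [[-0.04,0,0],0]
    - [[-0.05,0,0],0]
    - [[-0.03,0,0],0]
    - [[0,0,0],0]

```text
clock: 10.38
tool_pos: [0.503, 0.2761, 0.1767]
tcp_rot: [1.42, 1.059, -1.413]
ft_force: [-0.0, -0.3, -6.4]
opening: 0.1
```

```bash
python3 - <<'E'
from h import *
go([.504,-.252,.176],-42)
im=r.capture("scene");t=r.capture("top")
cv2.imwrite("pics/l1.png",np.hstack([cv2.resize(t[150:290,100:240],(400,400)),cv2.resize(im[80:220,320:460],(400,400))]))
E
```

```text
t 10.38 tcp [0.503  0.2761 0.1767] yaw -106.38 q [ 24.4083  15.264  103.4843   0.0084  61.011  130.7828] F [-0.0223 -0.2928 -6.3959] T [-0.023   0.0379 -0.0652] open 0.0085
shift in tool axes: [-0.0003  0.1498  0.5064]
roll: -64.37828133113237
```

View pics/l1.png

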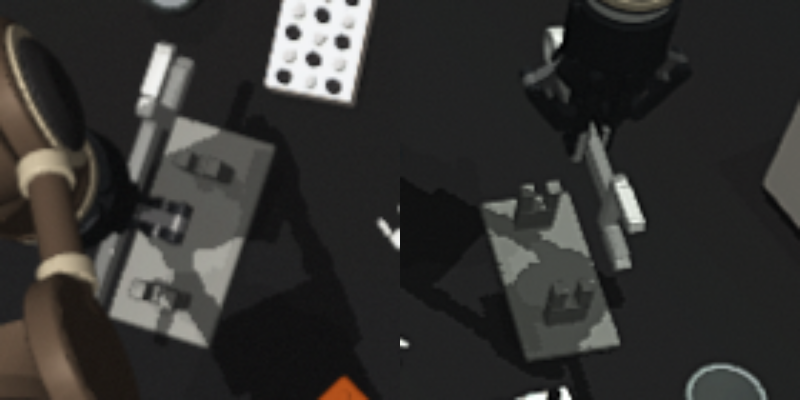

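Lifted clean of the rack, level, about 0.6 kg. I carry it to the mat.

Emit:
send_rows:
  plan:
    - [[0,0.015,0.0506],0]
    - [[0,0.015,0.0506],0]
    - [[0,0.015,0.0506],0]
    - [[0,0.015,0.0506],0]
    - [[0,0.015,0.0506],0]
    - [[0,0.015,0.0506],0]
    - [[0,0.015,0.0506],0]
    - [[0,0.015,0.0506],0]

```text
clock: 11.48
tool_pos: [0.5003, -0.1475, 0.1718]
tcp_rot: [1.415, 1.066, -1.421]
ft_force: [0.8, -0.2, -5.3]
opening: 0.104
```

Emit:
send_rows:
  plan:
    - [[0,0.015,0.0506],0]
    - [[0,0.015,0.0506],0]
    - [[0,0,0],-10.7]
    - [[0,0,0],-10.7]
    - [[0,0,0],-10.7]
    - [[0,0,0],-10.7]
    - [[0,0,0],-10.7]
    - [[0,0,0],-10.7]

```text
clock: 12.48
tool_pos: [0.5007, -0.2509, 0.1713]
tcp_rot: [0.573, 1.501, -0.571]
ft_force: [-0.5, 0.2, -6.0]
opening: 0.107
```

```bash
python3 - <<'E'
from h import *
go([.495,-.275,.016],-42)
E
```

```text
t 12.47 tcp [ 0.5007 -0.2509  0.1713] yaw -41.83 q [-31.0673  14.5666 105.08    -0.0048  60.7599  10.7612] F [-0.5433  0.1619 -6.049 ] T [-0.0542 -0.003  -0.0094] open 0.0091
shift in tool axes: [ 0.1552 -0.0216  0.0129]
roll: 0.17354543689159385
```

Emit:
send_rows:
  plan:
    - [[0.05,-0.0216,0.013],0]
    - [[0.05,0,0],0]
    - [[0.04,0,0],0]
    - [[0.008,0,0],0]
    - [[0.003,0,0],0]
    - [[0.003,0,0],0]
    - [[0,0,0],0]

```text
clock: 13.35
tool_pos: [0.4994, -0.2777, 0.0228]
tcp_rot: [0.575, 1.49, -0.576]
ft_force: [-0.6, 0.6, -5.6]
opening: 0.103
```

```bash
python3 - <<'E'
from h import *
go([.495,-.275,.014],-42)
im=r.capture("scene");t=r.capture("top")
cv2.imwrite("pics/m1.png",np.hstack([cv2.resize(t[160:300,340:480],(400,400)),cv2.resize(im[180:320,110:250],(400,400))]))
E
```

```text
t 13.35 tcp [ 0.4994 -0.2777  0.0228] yaw -42.17 q [-33.444   27.8457 107.5282   0.0001  44.4594   8.7286] F [-0.5513  0.6038 -5.5688] T [-0.0172  0.009  -0.008 ] open 0.0088
shift in tool axes: [ 0.0088 -0.0009 -0.0051]
roll: -0.17269473844108774
```

View pics/m1.png

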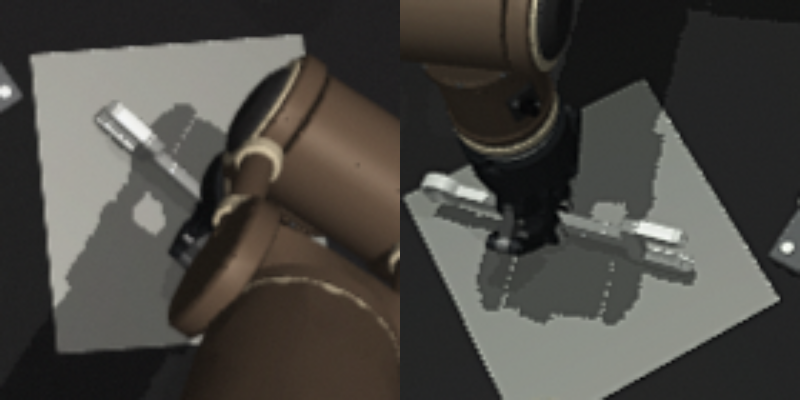

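The wrench is on edge above the mat, jaw up-left in the top view at crop (125,125). I lower it further.

Emit:
send_rows:
  plan:
    - [[0.004,0,0],0]
    - [[0.003,0,0],0]
    - [[0.002,0,0],0]
    - [[0,0,0],0]

```text
clock: 13.95
tool_pos: [0.4986, -0.2779, 0.013]
tcp_rot: [0.575, 1.492, -0.576]
ft_force: [-3.3, -2.8, 0.9]
opening: 0.103
```

```bash
python3 - <<'E'
from h import *
go([.495,-.275,.014],-42)
E
```

```text
t 13.95 tcp [ 0.4986 -0.2779  0.013 ] yaw -42.19 q [-33.4889  28.7919 107.5954  -0.034   43.5317   8.7291] F [-3.3053 -2.8371  0.8987] T [0.0364 0.0651 0.031 ] open 0.0088
shift in tool axes: [-0.001  -0.0003 -0.0046]
roll: -0.1932951089369368
```

Emit:
send_rows:
  plan:
    - [[0,0,0],0]
    - [[0,0,0],0]
    - [[0,0,0],0]
    - [[-0.006,0,0],0]
    - [[0,0,0],0]
  grip: 0.05

```text
clock: 14.58
tool_pos: [0.4989, -0.2774, 0.019]
tcp_rot: [0.575, 1.491, -0.576]
ft_force: [-0.3, -0.4, 0.1]
opening: 0.587
```

```bash
python3 - <<'E'
from h import *
go()
im=r.capture("scene");t=r.capture("top")
cv2.imwrite("pics/m2.png",np.hstack([cv2.resize(t[160:300,340:480],(400,400)),cv2.resize(im[180:320,110:250],(400,400))]))
E
```

```text
t 14.57 tcp [ 0.4989 -0.2774  0.019 ] yaw -42.17 q [-33.4429  28.1939 107.5799   0.0028  44.1331   8.7293] F [-0.2887 -0.4449  0.1221] T [ 0.0321 -0.0197 -0.0063] open 0.0499
```

View pics/m2.png

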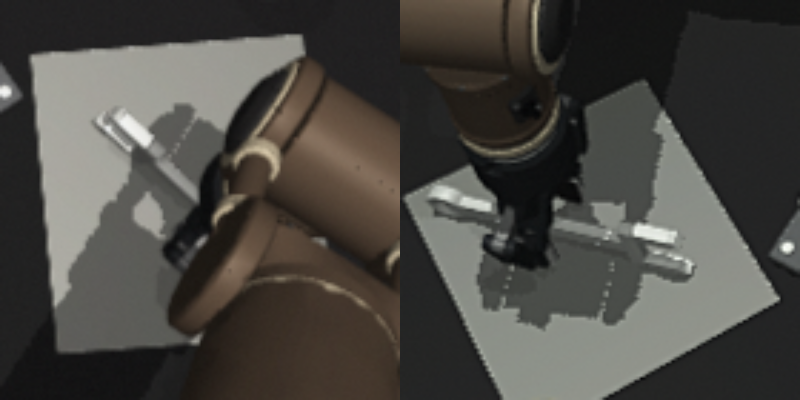

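It stands on edge on the mat, free of the fingers. I push it over along tool +z.

Emit:
send_rows:
  plan:
    - [[0,0,0.01],0]
    - [[0,0,0.01],0]
    - [[0,0,0.008],0]
    - [[0,0,0.008],0]
    - [[0,0,0.008],0]
    - [[0,0,0.006],0]
    - [[-0.03,0,0],0]
    - [[-0.05,0,0],0]

```text
clock: 15.68
tool_pos: [0.5335, -0.3095, 0.0966]
tcp_rot: [0.577, 1.499, -0.575]
ft_force: [0.6, -0.4, 0.5]
opening: 0.581
```

```bash
python3 - <<'E'
from h import *
go()
im=r.capture("scene");t=r.capture("top")
cv2.imwrite("pics/m3.png",np.hstack([cv2.resize(t[160:300,340:480],(400,400)),cv2.resize(im[180:320,110:250],(400,400))]))
E
```

```text
t 15.68 tcp [ 0.5335 -0.3095  0.0966] yaw -42.19 q [-34.1628  25.7097  99.6761   0.0006  54.949    8.0228] F [ 0.5721 -0.3666  0.5289] T [-0.0153 -0.0121 -0.0098] open 0.0494
```

View pics/m3.png

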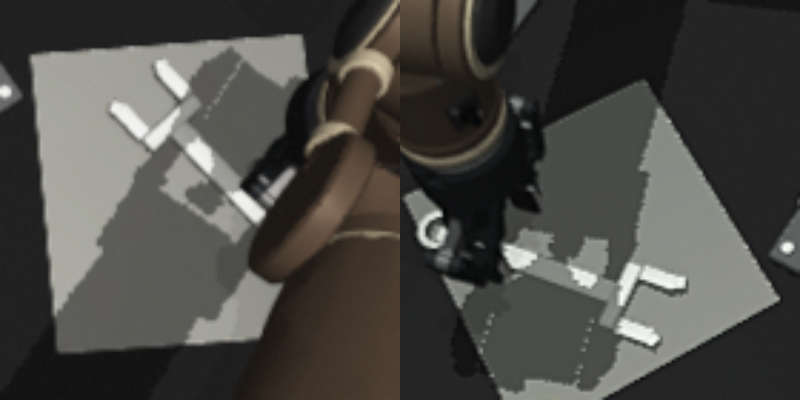

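Flat on the mat. In the top crop the jaw tips are at (165,65) and (115,105); in the scene crop the ring is at (432,232) and the tips at (685,282) and (655,340).

```bash
python3 - <<'E'
from h import *
t=r.capture("top");im=r.capture("scene")
q=400/140
def S(x,y): return onz("scene",(110+(x-400)/q-.35,180+y/q-.35),.014)[:2]
def T(x,y): return onz("top",(340+x/q-.35,160+y/q-.35),.014)[:2]
tip1,tip2=S(686,283),S(657,341); ring=S(432,232)
print("scene tips",tip1,tip2,np.linalg.norm(tip1-tip2),"ring",ring)
# axis
m=(tip1+tip2)/2; d=m-ring;print(np.linalg.norm(d),np.degrees(np.arctan2(d[1],d[0])))
a,b=T(162,62),T(113,105);print("top tips",a,b,np.linalg.norm(a-b),(a+b)/2)
p,qq=T(178,133),T(262,222);d=p-qq;print("handle",p,qq,np.degrees(np.arctan2(d[1],d[0])))
cv2.imwrite("pics/m4.png",np.hstack([cv2.resize(t[170:250,370:450],(400,400),interpolation=cv2.INTER_CUBIC),cv2.resize(im[240:320,110:230],(600,400),interpolation=cv2.INTER_CUBIC)])[:, :1000][:, :].copy())
x=cv2.imread("pics/m4.png");cv2.imwrite("pics/m4.png",cv2.resize(x,(800,320)))
E
```

```text
scene tips [ 0.5842 -0.203 ] [ 0.6188 -0.2416] 0.051770046870855874 ring [ 0.4525 -0.3675]
0.2079961262118445 44.251087851770784
top tips [ 0.6174 -0.2453] [ 0.5825 -0.2059] 0.05270320573361188 [ 0.5999 -0.2256]
handle [ 0.5604 -0.257 ] [ 0.4904 -0.3214] 42.63157729161944
```

View pics/m4.png

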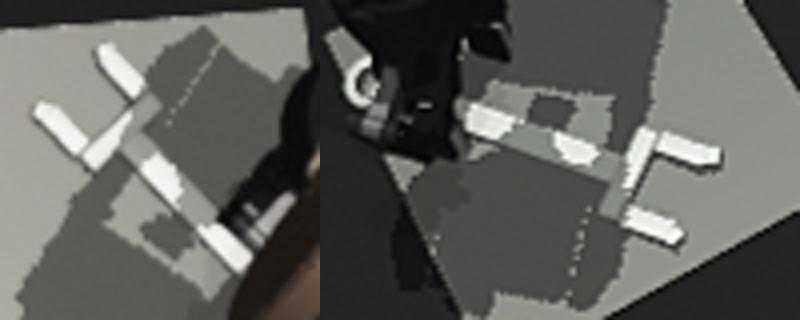

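```bash
python3 - <<'E'
from h import *
T=lambda x,y:onz("top",(370+x/4-.4,170+y/4-.4),.014)[:2]
S=lambda x,y:onz("scene",(110+(x-320)/4-.4,240+y/4-.4),.014)[:2]
for nm,P in[("handleT",[T(131,140),T(160,177),T(225,248)]),("tipsT",[T(105,43),T(41,104)]),("handleS",[S(492,121),S(575,149),S(605,163)]),("tipsS",[S(722,158),S(680,245)]),("ring",[S(362,84)])]:
    P=np.array(P);print(nm,P,P.mean(0))
    if len(P)>1:
        d=P[-1]-P[0];print("  ang",np.degrees(np.arctan2(d[1],d[0])),np.linalg.norm(d))
    for W in(43.,44.):
        w=np.radians(W);u=np.array([np.cos(w),np.sin(w)]);n=np.array([-u[1],u[0]])
        print("   W",W,"along",P.mean(0)@u,"lat",P.mean(0)@n)
E
```

```text
handleT [[ 0.5641 -0.2579]
 [ 0.5431 -0.2738]
 [ 0.5033 -0.3094]] [ 0.5368 -0.2804]
  ang -139.75434526497003 0.07967583081302053
   W 43.0 along 0.2013875440271068 lat -0.5711910605799158
   W 44.0 along 0.1913882131861253 lat -0.5746187626845308
tipsT [[ 0.6197 -0.2442]
 [ 0.5843 -0.2074]] [ 0.602  -0.2258]
  ang 133.87871077679188 0.05110782470003277
   W 43.0 along 0.28627370036407285 lat -0.5757269194004524
   W 44.0 along 0.2761822792986478 lat -0.5806353983730906
handleS [[ 0.5062 -0.3103]
 [ 0.5434 -0.2744]
 [ 0.5589 -0.2624]] [ 0.5362 -0.2824]
  ang 42.25643987585292 0.07115249577163352
   W 43.0 along 0.1995571183515491 lat -0.572186557387174
   W 44.0 along 0.18954069247837663 lat -0.5755821625399605
tipsS [[ 0.5855 -0.2027]
 [ 0.6227 -0.2432]] [ 0.6041 -0.223 ]
  ang -47.369537455195534 0.05505030439918363
   W 43.0 along 0.28974029300004206 lat -0.5750658219377722
   W 44.0 along 0.2796598816973811 lat -0.5800349019823916
ring [[ 0.4511 -0.3688]] [ 0.4511 -0.3688]
   W 43.0 along 0.07840765164479782 lat -0.5773903999449876
   W 44.0 along 0.0683188578468508 lat -0.5786708627947208
```

Emit:
send_rows:
  plan:
    - [[0,0,0],4.8]
    - [[0.02,0,0],0]
    - [[0,0,0],0]
  grip: 0.05

```text
clock: 16.25
tool_pos: [0.5323, -0.3086, 0.0741]
tcp_rot: [0.642, 1.482, -0.639]
ft_force: [0.2, 0.5, -0.4]
opening: 0.588
```

```bash
python3 - <<'E'
from h import *
go([.5205,-.3,.007],-47)
E
```

```text
t 16.25 tcp [ 0.5323 -0.3086  0.0741] yaw -46.92 q [-34.1573  27.4359 100.2394  -0.0018  52.7839  12.7598] F [ 0.2341  0.5147 -0.3609] T [-0.0181 -0.0016  0.0331] open 0.0500
shift in tool axes: [ 0.0672 -0.0026 -0.0139]
roll: 0.08364449737264579
```

Emit:
send_rows:
  plan:
    - [[0.03,-0.0026,-0.0139],0]
    - [[0.025,0,0],0]
    - [[0.01,0,0],0]
    - [[0.002,0,0],0]
    - [[0,0,0],0]

```text
clock: 16.88
tool_pos: [0.5246, -0.3027, 0.0119]
tcp_rot: [0.64, 1.473, -0.641]
ft_force: [-0.1, -0.7, 0.0]
opening: 0.588
```

```bash
python3 - <<'E'
from h import *
go([.5205,-.3,.007],-47)
E
```

```text
t 16.88 tcp [ 0.5246 -0.3027  0.0119] yaw -46.97 q [-34.1047  31.7605 102.71     0.0015  45.453   12.8662] F [-0.0931 -0.7278  0.0038] T [-0.02   -0.0213 -0.0233] open 0.0500
shift in tool axes: [ 0.0049 -0.0012 -0.0048]
roll: 0.028027271128358677
```

Emit:
send_rows:
  plan:
    - [[0.003,-0.001,-0.0045],0]
    - [[0,0,0],0]
    - [[0,0,0],0]
    - [[0,0,0],0]
    - [[0,0,0],0]
    - [[0,0,0],0]
  grip: 0.005
  newtons: 90

```text
clock: 17.62
tool_pos: [0.52, -0.2996, 0.009]
tcp_rot: [0.641, 1.475, -0.641]
ft_force: [-2.2, 0.7, 5.9]
opening: 0.169
```

```bash
python3 - <<'E'
from h import *
go([.5205,-.3,.007],-47)
E
```

```text
t 17.62 tcp [ 0.52   -0.2996  0.009 ] yaw -46.98 q [-34.1009  31.6242 103.427   -0.0045  44.9759  12.88  ] F [-2.2127  0.6756  5.9036] T [0.2036 0.4018 0.0144] open 0.0144
shift in tool axes: [0.002  0.0001 0.0007]
roll: 0.0223110903810948
```

Emit:
send_rows:
  plan:
    - [[-0.01,0,0],0]
    - [[-0.02,0,0],0]
    - [[-0.02,0,0],0]
    - [[0,0,0],0]

```text
clock: 18.12
tool_pos: [0.5224, -0.3012, 0.0614]
tcp_rot: [0.639, 1.468, -0.641]
ft_force: [-0.7, -1.3, -5.7]
opening: 0.165
```

```bash
python3 - <<'E'
from h import *
go([.5205,-.3,.007],-47)
im=r.capture("scene");t=r.capture("top")
cv2.imwrite("pics/p1.png",np.hstack([cv2.resize(t[160:300,340:480],(400,400)),cv2.resize(im[180:320,110:250],(400,400))]))
E
```

```text
t 18.12 tcp [ 0.5224 -0.3012  0.0614] yaw -46.98 q [-34.0999  26.9524 102.8679   0.0019  49.7987  12.8804] F [-0.6795 -1.2864 -5.696 ] T [-0.0113  0.0048  0.0256] open 0.0140
shift in tool axes: [ 0.0544 -0.0007 -0.0025]
roll: 0.01816075167755571
```

View pics/p1.png

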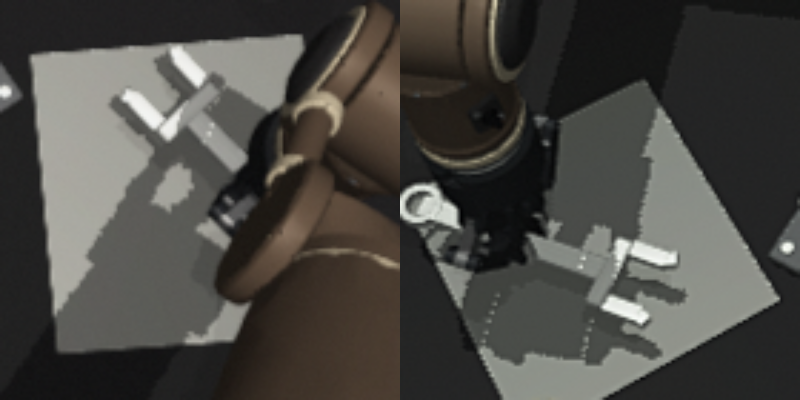

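```bash
python3 - <<'E'
from h import *
t=r.capture("top");im=r.capture("scene")
cv2.imwrite("pics/p2.png",np.hstack([cv2.resize(t[165:235,370:440],(400,400),interpolation=cv2.INTER_CUBIC),cv2.resize(im[240:310,180:250],(400,400),interpolation=cv2.INTER_CUBIC)]))
cv2.imwrite("pics/p2b.png",cv2.resize(im[230:290,105:165],(400,400),interpolation=cv2.INTER_CUBIC))
E
```

```text
(no output)
```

View pics/p2.png

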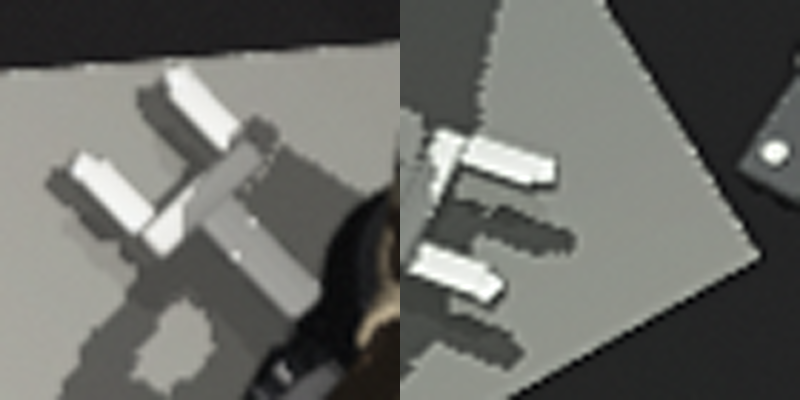

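View pics/p2b.png

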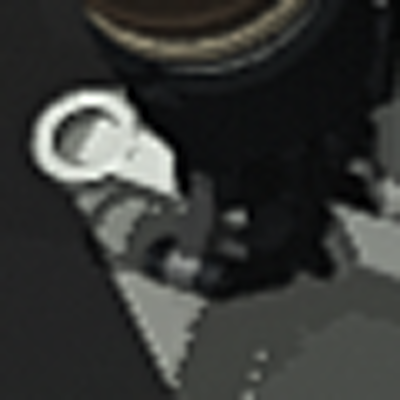

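```bash
python3 - <<'E'
from h import *
q=400/70
T=lambda x,y:(370+x/q-.4,165+y/q-.4)
S=lambda x,y:(180+(x-400)/q-.4,240+y/q-.4)
A,ea=tri(S(554,170),T(78,158));B,eb=tri(S(500,290),T(176,68))
print(A,ea,B,eb,np.linalg.norm(A-B))
ring=onz("scene",(105+88/6.667-.4,230+135/6.667-.4),.067);print("ring",ring)
m=(A+B)/2;d=(m-ring)[:2];print(m,np.linalg.norm(d),np.degrees(np.arctan2(d[1],d[0])))
s=r.sense();go()
w=np.radians(43);u=np.array([np.cos(w),np.sin(w)]);n=np.array([-u[1],u[0]])
for p in(m,ring): print("along,lat rel tcp",(p[:2]-s['tool_pos'][:2])@u,(p[:2]-s['tool_pos'][:2])@n)
E
```

```text
[ 0.584  -0.2048  0.0661] 0.001305530629146036 [ 0.6193 -0.2418  0.0656] 0.0028506990132074633 0.05117153085067387
ring [ 0.4541 -0.3605  0.067 ]
[ 0.6016 -0.2233  0.0658] 0.20147730399535566 42.92724600088408
t 18.32 tcp [ 0.5194 -0.2991  0.0577] yaw -46.98 q [-34.1001  27.1786 103.0718  -0.0002  49.8372  12.8803] F [-0.885  -0.1192 -5.4226] T [-0.0338  0.0929  0.0081] open 0.0143
along,lat rel tcp 0.11186095005610656 -0.0006170234247193443
along,lat rel tcp -0.08961619150988166 -0.0003611882518288136
```

The wrench is held level (tip heights 66 mm in both prongs, W = 43.0°, lateral offset under 1 mm). The jaw centre is about 96 mm ahead of the TCP. I stage it in front of the nut at W = 48.2°.

Emit:
send_rows:
  plan:
    - [[-0.008,0,0],-5.2]
    - [[0,0,0],0]
    - [[0,0,0],0]

```text
clock: 18.7
tool_pos: [0.5197, -0.2993, 0.0656]
tcp_rot: [0.572, 1.495, -0.571]
ft_force: [0.3, -0.1, -5.8]
opening: 0.17
```

```bash
python3 - <<'E'
from h import *
w=np.radians(48.2);u=np.array([np.cos(w),np.sin(w)]);p=np.array([.6029,-.0674])-.151*u
go([*p,.067],-41.8)
E
```

```text
t 18.70 tcp [ 0.5197 -0.2993  0.0656] yaw -41.85 q [-34.1003  26.5185 102.9207   0.0011  50.6277   7.7483] F [ 0.3451 -0.1477 -5.8021] T [0.0199 0.0473 0.0208] open 0.0145
shift in tool axes: [-0.0013  0.0773 -0.0926]
roll: -0.04927168812155713
```

Emit:
send_rows:
  plan:
    - [[-0.001,0,-0.031],0]
    - [[0,0,-0.031],0]
    - [[0,0,-0.0306],0]
    - [[0,0.026,0],0]
    - [[0,0.026,0],0]
    - [[0,0.0253,0],0]
    - [[0,0,0],0]
    - [[0,0,0],0]

```text
clock: 19.7
tool_pos: [0.5019, -0.1802, 0.0669]
tcp_rot: [0.57, 1.496, -0.571]
ft_force: [0.3, -0.2, -5.0]
opening: 0.168
```

```bash
python3 - <<'E'
from h import *
w=np.radians(48.2);u=np.array([np.cos(w),np.sin(w)]);p=np.array([.6029,-.0674])-.151*u
im=r.capture("scene");t=r.capture("top")
go([*p,.067],-41.8)
cv2.imwrite("pics/a1.png",np.hstack([cv2.resize(t[140:240,290:390],(400,400),interpolation=cv2.INTER_CUBIC),cv2.resize(im[210:310,190:290],(400,400),interpolation=cv2.INTER_CUBIC)]))
E
```

```text
t 19.80 tcp [ 0.5018 -0.1806  0.0669] yaw -41.83 q [-24.4613  20.3578 112.03    -0.0194  47.6704  17.3795] F [ 0.2524 -0.4674 -5.5227] T [-0.0297  0.0491 -0.0429] open 0.0140
shift in tool axes: [-0.0001  0.0008 -0.    ]
roll: -0.027713086249910646
```

View pics/a1.png

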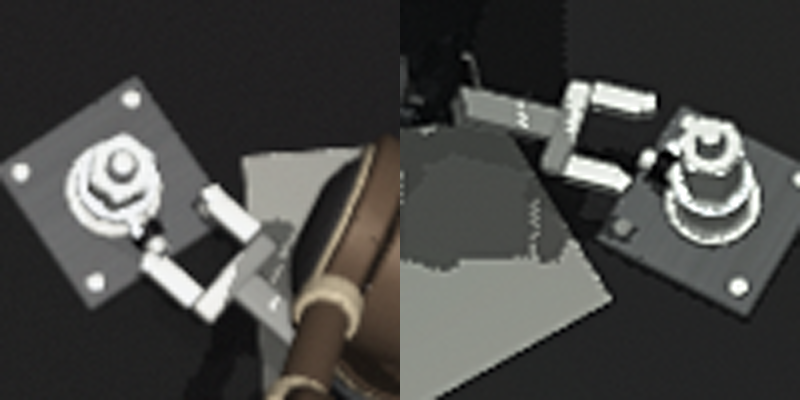

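The jaw faces the nut: tips at top crop (208,193) and (148,265), tube at (123,165). I check the lateral offset of the tips to the nut axis.

```bash
python3 - <<'E'
from h import *
T=lambda x,y:onz("top",(290+x/4-.4,140+y/4-.4),.075)[:2]
S=lambda x,y:onz("scene",(190+(x-400)/4-.4,210+y/4-.4),.075)[:2]
c=np.array([.6029,-.0674])
w=np.radians(48.2);u=np.array([np.cos(w),np.sin(w)]);n=np.array([-u[1],u[0]])
for P in([T(207,191),T(147,262)],[S(656,101),S(631,183)]):
    P=np.array(P);print(P,np.linalg.norm(P[0]-P[1]),"along,lat",[( (p-c)@u,(p-c)@n) for p in P])
tc=onz("top",(290+124/4-.4,140+164/4-.4),.102)[:2];ts=onz("scene",(190+311/4-.4,210+138/4-.4),.102)[:2];print("tube",tc,ts)
E
```

```text
[[ 0.5923 -0.1138]
 [ 0.5534 -0.0815]] 0.050510952066486606 along,lat [(np.float64(-0.04169256734179251), np.float64(-0.023033183348867767)), (np.float64(-0.04349721470712804), np.float64(0.02744552034436999))]
[[ 0.5578 -0.0791]
 [ 0.5974 -0.1128]] 0.05199015622286034 along,lat [(np.float64(-0.03882659504858782), np.float64(0.025806536418410343)), (np.float64(-0.03750488144051334), np.float64(-0.026166816534960433))]
tube [ 0.6018 -0.0675] [ 0.6048 -0.0675]
```

Emit:
send_rows:
  plan:
    - [[0,0.012,0],0]
    - [[0,0.01,0],0]
    - [[0,0.006,0],0]
    - [[0,0.005,0],0]
    - [[0,0.004,0],0]
    - [[0,0.003,0],0]
    - [[0,0,0],0]

```text
clock: 20.68
tool_pos: [0.5293, -0.1503, 0.0673]
tcp_rot: [0.57, 1.495, -0.57]
ft_force: [0.2, -0.2, -6.3]
opening: 0.166
```

```bash
python3 - <<'E'
from h import *
w=np.radians(48.2);u=np.array([np.cos(w),np.sin(w)]);p=np.array([.6029,-.0674])-.096*u
go([*p,.067],-41.8)
M=R.from_rotvec(r.sense()['tcp_rot']).as_matrix();print("F tool",M.T@r.sense()['ft_force'])
im=r.capture("scene");t=r.capture("top")
cv2.imwrite("pics/a2.png",np.hstack([cv2.resize(t[150:220,290:360],(400,400),interpolation=cv2.INTER_CUBIC),cv2.resize(im[220:290,220:290],(400,400),interpolation=cv2.INTER_CUBIC)]))
E
```

```text
t 20.68 tcp [ 0.5293 -0.1503  0.0673] yaw -41.77 q [-20.3891  21.8447 109.7868  -0.0041  48.3676  21.381 ] F [ 0.2082 -0.229  -6.339 ] T [-0.0615 -0.0027  0.0185] open 0.0141
shift in tool axes: [ 0.0003  0.0149 -0.0004]
roll: 0.032591077827973436
F tool [ 6.339  -0.0318  0.3076]
```

View pics/a2.png

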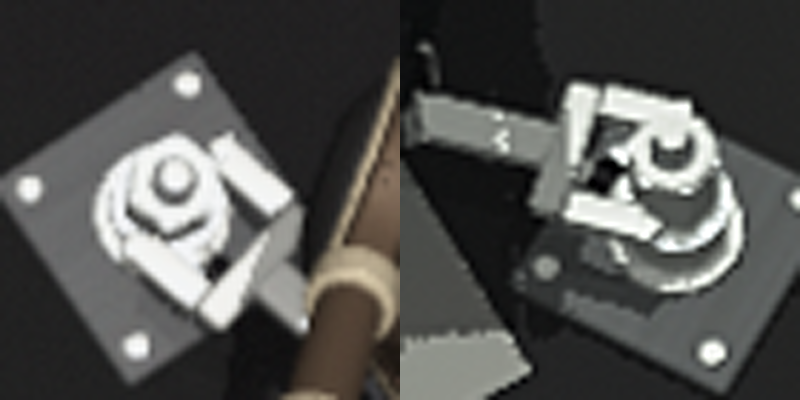

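The prongs straddle the nut with no side force. I insert the last 15 mm.

Emit:
send_rows:
  plan:
    - [[0,0.004,0],0]
    - [[0,0.004,0],0]
    - [[0,0.004,0],0]
    - [[0,0.003,0],0]
    - [[0,0,0],0]
    - [[0,0,0],0]

```text
clock: 21.52
tool_pos: [0.5391, -0.1391, 0.0672]
tcp_rot: [0.57, 1.495, -0.57]
ft_force: [-0.2, 1.2, -5.5]
opening: 0.17
```

```bash
python3 - <<'E'
from h import *
w=np.radians(48.2);u=np.array([np.cos(w),np.sin(w)]);p=np.array([.6029,-.0674])-.096*u
go([*p,.067],-41.8)
M=R.from_rotvec(r.sense()['tcp_rot']).as_matrix();print("F tool",M.T@r.sense()['ft_force'])
im=r.capture("scene");t=r.capture("top")
cv2.imwrite("pics/a3.png",np.hstack([cv2.resize(t[150:220,290:360],(400,400),interpolation=cv2.INTER_CUBIC),cv2.resize(im[220:290,220:290],(400,400),interpolation=cv2.INTER_CUBIC)]))
th=np.radians(8)
for p in(np.array([0,.096,0]),):
    print("arc shift for 8deg", p-R.from_rotvec([th,0,0]).apply(p))
E
```

```text
t 21.52 tcp [ 0.5391 -0.1391  0.0672] yaw -41.77 q [-18.9505  22.4552 108.8879   0.0073  48.6705  22.8183] F [-0.2418  1.1526 -5.4803] T [0.0554 0.1001 0.0561] open 0.0145
shift in tool axes: [ 0.0002 -0.     -0.0002]
roll: 0.026418461958499506
F tool [ 5.4805  0.6986 -0.9468]
arc shift for 8deg [ 0.      0.0009 -0.0134]
```

View pics/a3.png

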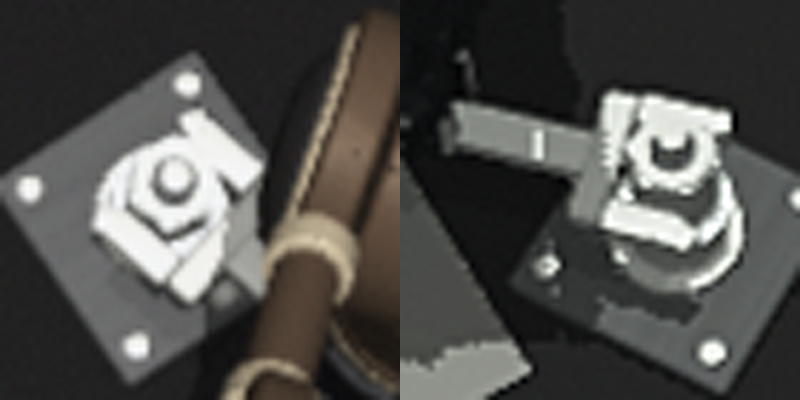

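Seated with low side force. I swing the handle clockwise about the nut axis.

Emit:
send_rows:
  plan:
    - [[0,0.0009,-0.0134],8]
    - [[0,0.0009,-0.0134],8]
    - [[0,0.0009,-0.0134],8]

```text
clock: 22.0
tool_pos: [0.517, -0.1084, 0.0681]
tcp_rot: [0.892, 1.374, -0.893]
ft_force: [2.3, -2.5, -6.7]
opening: 0.166
```

```bash
python3 - <<'E'
from h import *
M=R.from_rotvec(r.sense()['tcp_rot']).as_matrix();print("F tool",M.T@r.sense()['ft_force'])
w=np.radians(90+np.degrees(np.arctan2(M[1,2],M[0,2])));u=np.array([np.cos(w),np.sin(w)]);p=np.array([.6029,-.0674])-.096*u
go([*p,.067])
im=r.capture("scene");t=r.capture("top")
cv2.imwrite("pics/a4.png",np.hstack([cv2.resize(t[150:220,290:360],(400,400),interpolation=cv2.INTER_CUBIC),cv2.resize(im[220:290,220:290],(400,400),interpolation=cv2.INTER_CUBIC)]))
E
```

```text
F tool [6.6969 1.0605 3.1381]
t 22.00 tcp [ 0.517  -0.1084  0.0681] yaw -65.86 q [-16.4818  19.6191 112.9256  -0.1804  47.1794  49.4994] F [ 2.2777 -2.4539 -6.6791] T [-0.4555 -0.279   0.6302] open 0.0141
shift in tool axes: [ 0.0011 -0.0008 -0.0022]
```

View pics/a4.png

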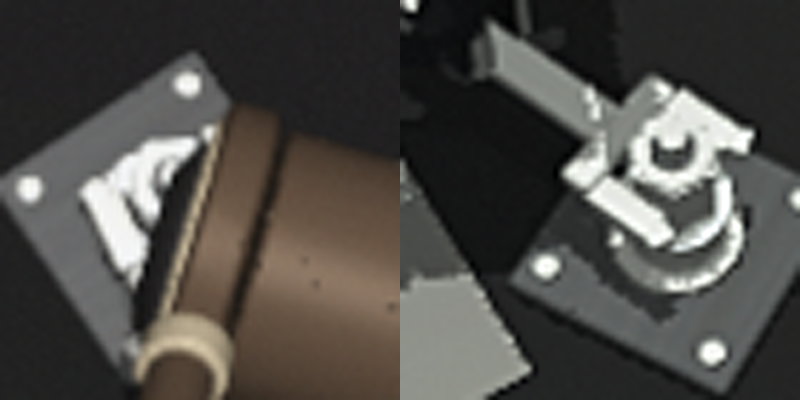

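The nut is being driven at about 0.9 N m. I continue.

Emit:
send_rows:
  plan:
    - [[0,0.0009,-0.0134],8]
    - [[0,0.0009,-0.0134],8]
    - [[0,0.0009,-0.0134],8]
    - [[0,0.0009,-0.0134],8]
    - [[0,0.0006,-0.01],6]
    - [[0,0,0],0]

```text
clock: 22.85
tool_pos: [0.5103, -0.0459, 0.0676]
tcp_rot: [1.379, 1.086, -1.381]
ft_force: [0.6, -5.2, -5.6]
opening: 0.166
```

```bash
python3 - <<'E'
from h import *
M=R.from_rotvec(r.sense()['tcp_rot']).as_matrix();print("F tool",M.T@r.sense()['ft_force'])
w=np.radians(90+np.degrees(np.arctan2(M[1,2],M[0,2])));u=np.array([np.cos(w),np.sin(w)]);p=np.array([.6029,-.0674])-.096*u
go([*p,.067])
im=r.capture("scene");t=r.capture("top")
cv2.imwrite("pics/a5.png",np.hstack([cv2.resize(t[150:220,290:360],(400,400),interpolation=cv2.INTER_CUBIC),cv2.resize(im[210:290,210:290],(400,400),interpolation=cv2.INTER_CUBIC)]))
E
```

```text
F tool [5.5634 1.8221 4.9117]
t 22.85 tcp [ 0.5103 -0.0459  0.0676] yaw -103.49 q [ -9.9309  18.306  114.8814  -0.1767  46.7444  93.6806] F [ 0.6303 -5.2147 -5.5503] T [-0.8904 -0.0248  0.2369] open 0.0141
shift in tool axes: [ 0.0006 -0.0009 -0.0007]
```

View pics/a5.png

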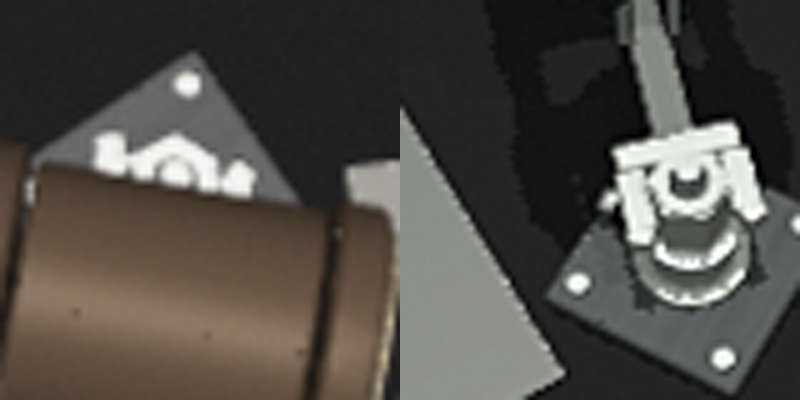

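The handle has turned 61.7° and the joint holds. I back off 3° to unload, then withdraw.

Emit:
send_rows:
  plan:
    - [[0,0,0.004],-2.5]
    - [[0,0,0],0]
    - [[0,-0.005,0],0]
    - [[0,-0.01,0],0]
    - [[0,-0.015,0],0]
    - [[0,0,0],0]

```text
clock: 23.7
tool_pos: [0.478, -0.042, 0.0675]
tcp_rot: [1.353, 1.112, -1.355]
ft_force: [-2.2, 0.0, -6.5]
opening: 0.165
```

```bash
python3 - <<'E'
from h import *
M=R.from_rotvec(r.sense()['tcp_rot']).as_matrix();print("F tool",M.T@r.sense()['ft_force'])
go()
im=r.capture("scene")
cv2.imwrite("pics/a6.png",cv2.resize(im[210:290,210:290],(600,600),interpolation=cv2.INTER_CUBIC))
E
```

```text
F tool [ 6.4562 -2.1402  0.427 ]
t 23.70 tcp [ 0.478  -0.042   0.0675] yaw -101.34 q [-10.2689  15.3905 118.9594   0.1005  45.8131  90.9965] F [-2.199   0.0132 -6.4505] T [0.0329 0.1785 0.0054] open 0.0140
```

View pics/a6.png

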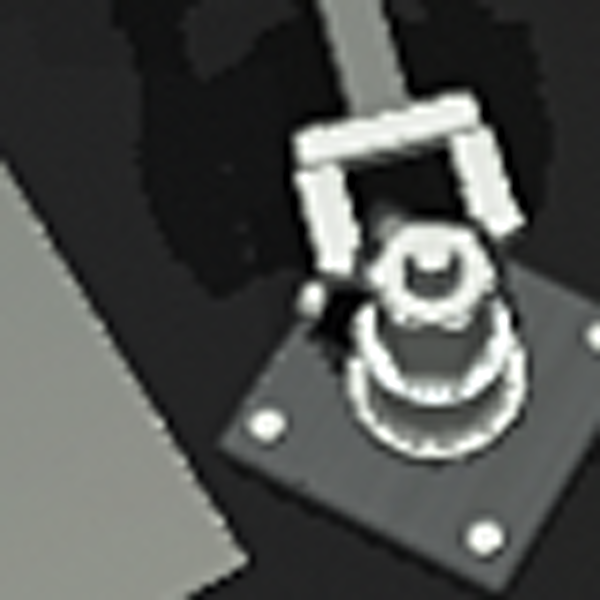

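Clear of the nut. The tab now points away from the scene camera, grey spot at (385,215). I withdraw fully and lift.

Emit:
send_rows:
  plan:
    - [[0,-0.02,0],0]
    - [[0,-0.025,0],0]
    - [[-0.03,0,0],0]
    - [[-0.04,0,0],0]
    - [[-0.03,0,0],0]
    - [[0,0,0],0]

```text
clock: 24.5
tool_pos: [0.4366, -0.0337, 0.169]
tcp_rot: [1.355, 1.107, -1.349]
ft_force: [0.6, -0.3, -6.0]
opening: 0.166
```

```bash
python3 - <<'E'
from h import *
go([.51,-.26,.16],-47)
E
```

```text
t 24.50 tcp [ 0.4366 -0.0337  0.169 ] yaw -101.28 q [-10.1481   0.8468 121.1427   0.0478  57.7547  91.1025] F [ 0.5618 -0.2597 -5.9549] T [ 0.0149 -0.0002 -0.0067] open 0.0141
shift in tool axes: [0.0093 0.1162 0.2076]
roll: -54.275926815200776
```

Emit:
send_rows:
  plan:
    - [[0,0.0232,0.0415],0]
    - [[0,0.0232,0.0415],0]
    - [[0,0.0232,0.0415],0]
    - [[0,0.0232,0.0415],0]
    - [[0,0.0232,0.0415],0]
    - [[0.05,0,0],0]
    - [[0.05,0,0],0]
    - [[0,0,0],0]

```text
clock: 25.5
tool_pos: [0.5009, -0.2556, 0.0593]
tcp_rot: [1.352, 1.129, -1.362]
ft_force: [-0.9, 0.6, -5.7]
opening: 0.168
```

```bash
python3 - <<'E'
from h import *
im=r.capture("scene");t=r.capture("top")
go([.51,-.26,.009])
cv2.imwrite("pics/b1.png",np.hstack([cv2.resize(t[160:300,300:440],(400,400),interpolation=cv2.INTER_CUBIC),cv2.resize(im[200:320,120:300],(600,400),interpolation=cv2.INTER_CUBIC)[:,:400]]))
b=cv2.resize(t[162:212,294:344],(400,400),interpolation=cv2.INTER_CUBIC);a=cv2.resize(im[235:285,243:293],(400,400),interpolation=cv2.INTER_CUBIC)
cv2.imwrite("pics/b2.png",np.hstack([a,b]))
E
```

```text
t 25.60 tcp [ 0.5071 -0.2591  0.0656] yaw -101.27 q [-31.4516  23.8565 107.0182   0.0155  49.3408  69.8124] F [-0.6389 -0.7232 -4.7077] T [-0.0712 -0.0676 -0.005 ] open 0.0140
shift in tool axes: [0.0566 0.0032 0.0004]
```

View pics/b1.png

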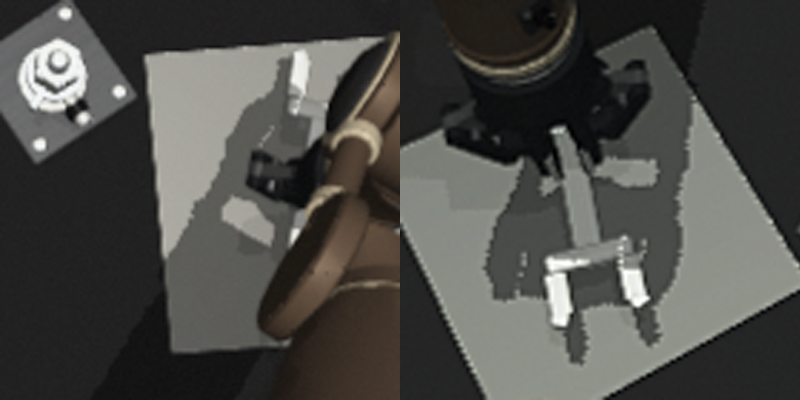

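View pics/b2.png

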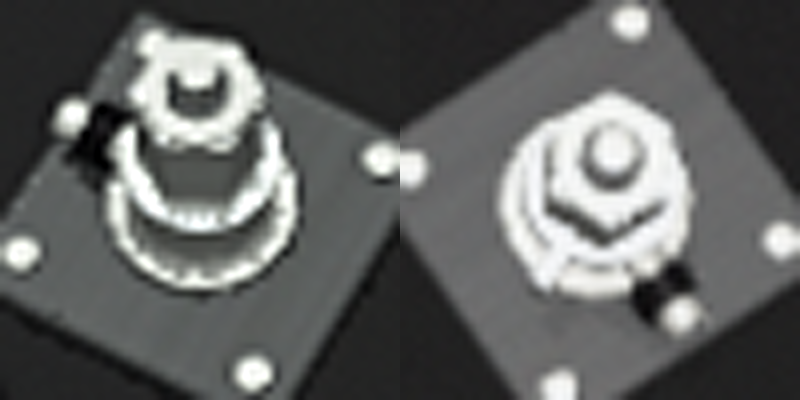

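```bash
python3 - <<'E'
from h import *
c=np.array([.6029,-.0674])
for x,y in[(543,280),(640,285)]:
    p=onz("top",(294+(x-400)/8-.4,162+y/8-.4),.0485)[:2]-c
    print('tab',np.linalg.norm(p),np.degrees(np.arctan2(p[1],p[0])))
for a in(-145,-159,145,155,165,175): print(a,(proj("top",[c[0]+.03*np.cos(np.radians(a)),c[1]+.03*np.sin(np.radians(a)),.0485])-[294,162]+.4)*8+[400,0])
# nut corners
for x,y in[(605,240),(545,200),(612,92),(665,200)]:
    p=onz("top",(294+(x-400)/8-.4,162+y/8-.4),.087)[:2]-c
    print('corner',np.linalg.norm(p),np.degrees(np.arctan2(p[1],p[0])))
E
```

```text
tab 0.03198078478478623 148.601032964922
tab 0.030197449805534016 -160.572572940287
-145 [666.0225 271.1888]
-159 [642.5691 283.3297]
145 [541.0492 270.214 ]
155 [557.4641 279.7247]
165 [575.296 286.286]
175 [593.9992 289.6946]
corner 0.022258168409515493 175.15034423708852
corner 0.021255989630497223 122.79887343823265
corner 0.017877760084000088 0.17434363463571131
corner 0.018030619509404024 -128.68763020641535
```

The tab is now at about 148°, about 67° from its start (33 mm of chord), which is in range. I lay the wrench down.

Emit:
send_rows:
  plan:
    - [[0.03,0.003,0],0]
    - [[0.016,0,0],0]
    - [[0.005,0,0],0]
    - [[0.003,0,0],0]
    - [[0,0,0],0]
    - [[0,0,0],0]

```text
clock: 26.35
tool_pos: [0.5118, -0.261, 0.014]
tcp_rot: [1.353, 1.108, -1.352]
ft_force: [-0.4, 0.1, -5.3]
opening: 0.167
```

```bash
python3 - <<'E'
from h import *
go([.51,-.26,.009])
E
```

```text
t 26.35 tcp [ 0.5118 -0.261   0.014 ] yaw -101.28 q [-31.3627  28.993  107.0771   0.0027  43.8486  69.9163] F [-0.3882  0.0928 -5.2746] T [-0.0091  0.0178 -0.0098] open 0.0142
shift in tool axes: [ 0.005  -0.002  -0.0006]
```

Emit:
send_rows:
  plan:
    - [[0.003,0,0],0]
    - [[0.003,0,0],0]
    - [[0,0,0],0]
    - [[0,0,0],0]

```text
clock: 26.85
tool_pos: [0.5116, -0.2609, 0.009]
tcp_rot: [1.353, 1.11, -1.353]
ft_force: [-2.9, 1.0, 5.4]
opening: 0.164
```

```bash
python3 - <<'E'
from h import *
go([.51,-.26,.009])
E
```

```text
t 26.85 tcp [ 0.5116 -0.2609  0.009 ] yaw -101.28 q [-31.3617  29.5085 107.0665  -0.005   43.4237  69.9178] F [-2.9102  1.0035  5.4144] T [0.2705 0.4832 0.0041] open 0.0139
shift in tool axes: [-0.     -0.0018 -0.0006]
```

The mat now carries the wrench (force +5.4 N). I release and rise.

Emit:
send_rows:
  plan:
    - [[0,0,0],0]
    - [[0,0,0],0]
    - [[0,0,0],0]
    - [[0,0,0],0]
    - [[-0.02,0,0],0]
    - [[-0.04,0,0],0]
    - [[-0.05,0,0],0]
    - [[-0.05,0,0],0]
  grip: 0.05

```text
clock: 27.85
tool_pos: [0.5114, -0.2607, 0.1701]
tcp_rot: [1.353, 1.108, -1.352]
ft_force: [0.1, 0.6, 0.3]
opening: 0.585
```

Emit:
send_rows:
  plan:
    - [[0,-0.05,0],0]
    - [[0,-0.05,0],0]
    - [[0,-0.04,0],0]
    - [[0,0,0],0]
    - [[0,0,0],0]

```text
clock: 28.48
tool_pos: [0.3752, -0.2341, 0.1687]
tcp_rot: [1.353, 1.106, -1.351]
ft_force: [0.9, -0.2, 0.3]
opening: 0.587
```

```bash
python3 - <<'E'
from h import *
go()
im=r.capture("scene");t=r.capture("top")
cv2.imwrite("pics/f1.png",im);cv2.imwrite("pics/f2.png",t)
for n in("scene","top"):
    pass
E
```

```text
t 28.48 tcp [ 0.3752 -0.2341  0.1687] yaw -101.30 q [-37.616    1.4144 120.5973   0.0174  57.7741  63.6737] F [ 0.9193 -0.159   0.3172] T [-0.0323  0.0056  0.0437] open 0.0499
```

View pics/f1.png

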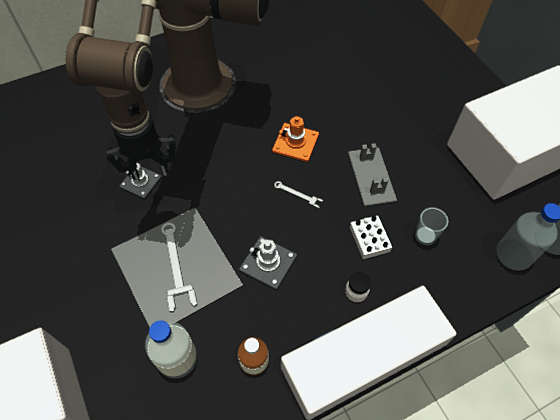

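View pics/f2.png

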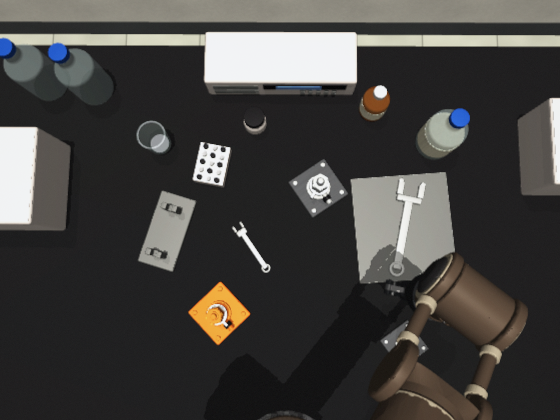

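The wrench lies flat in the middle of the mat (scene (175,265), top (404,228)). The bystanders are where they were and the gripper is clear at 0.17 m. I do a last tab and wrench check, then hand in.

```bash
python3 - <<'E'
from h import *
print("wrench centre in mat axes:")
j=onz("top",(410.5,186),.015)[:2];k=onz("top",(397,268),.015)[:2];m=(j+k)/2-np.array([.5143,-.2624]);a=.0877
print(np.linalg.norm(j-k),m@[np.cos(a),np.sin(a)],m@[-np.sin(a),np.cos(a)])
d=cv2.absdiff(cv2.imread("pics/f2.png"),cv2.imread("pics/top0.png")).max(2)
for nm,(x,y) in dict(jar=(255,120),amber=(374,100),bottle=(440,135),beaker=(153,137),tray=(212,163),smallw=(252,248)).items(): print(nm,(d[y-25:y+25,x-25:x+25]>40).sum())
print(r.sense()['ft_force']); print(r.finish_job())
E
```

```text
wrench centre in mat axes:
0.18850333148754234 -5.331822158193561e-05 0.002378266908914892
jar 0
amber 0
bottle 0
beaker 0
tray 0
smallw 0
[-0.4583  0.8826 -0.1279]
the job is handed in; nothing more can be done
None
```

The job is done and handed in at about 28.6 s, well inside the 72 s limit; no verdict was reported.

**Finger-tightening:** I gripped the nut by its flats and turned it about 51° clockwise, until the torque jumped to about 0.9 N m. The tab had then moved about 14°, or 7 mm, with the fingers still on the nut and the wrench in its rack.

**Wrench work:** I lifted the wrench from the rack, stood it on edge on the mat, pushed it over flat and picked it up again across the handle. I fitted the jaw on the nut and swung the handle 61.7° clockwise at about 0.9 N m. Then I backed off and laid the wrench down on the mat.

**Last checks:**
- **Tab:** about 67° from its start, or 33 mm (24.5 to 44.9 mm allowed). This comes from the top camera only, because the tab was hidden in the scene view. Its pixel reading is good to about 5°.
- **Wrench:** flat, with its centre within about 3 mm of the mat's centre.
- **Bystanders:** no pixel change around any of the six.
- **Gripper:** free of everything at 0.17 m height.

**Disagreements:**
- The gripper read 14 mm on the 18 mm handle. The lift then showed the wrench held firm and level.
- Before insertion, the two cameras differed by about 2 mm on the jaw's sideways position. The jaw still went on with about 1 N of side force.

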